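Set the core saw's length stop and load the core

ROBOT

A 7-joint arm with a two-finger parallel gripper is mounted at the origin on a cart in front of the work surface, level with it; the furniture and walls round the work are solid. World frame = base frame: x ahead of the robot, y to its left, z up, the work surface at z = 0. Lengths are in mm, angles in rad, forces in N, time in s.
With the tool pointing down it reaches from about 400 to 925 mm from the base axis. Payload 5.6 kg.
Tool frame: the origin (TCP) lies where the fingers leave the gripper's body, on its centre line; the fingertips stand 73 mm ahead of it and the grasp point (between the pads) lies 54 mm ahead of it (arm.pinch_z is the distance from the TCP to the grasp point, in mm); y points along the fingers, z is the direction in which the jaws open and shut, and the axes are right-handed (so a half turn about y gives the same grasp; the last joint's range is limited). The gripper opens to 85 mm and grips with 20 to 120 N. Pads are 22 mm wide; open, the fingers measure 114 mm over their backs; the gripper's body (76 mm by 85 mm) begins 54 mm behind the grasp point. The pads swing forward as they close: fully open they stand 13 mm farther back than shut.
Start: joints at [1.212, 0.468, -0.012, 1.603, 0.006, 1.071, -0.056], TCP at [201.836, -617.874, 303.89] pointing down, gripper open.
Joint ranges: [-2.53, 2.53], [-0.31, 2.02], [-1.57, 1.55], [0.28, 2.44], [-1.29, 4.43], [0.15, 1.84], [-2.92, 2.92]. Speed limits (rad/s): [2.57, 2.57, 3.14, 3.14, 3.14, 3.14, 3.14].

INTERFACE

Orientations are given as a 3x3 rotation matrix whose columns are the frame's x, y, z axes.
In Python, from plant import arm, eyes, ticket gives the robot as it stands.
- The arm moves only by the tool send_rows, never from a script. Its argument "series" is a list of rows, each a list of 6 numbers: the shift along the tool's x, y, z in mm, then the turn, a rotation vector about the tool's x, y, z in degrees. A call has 1 to 20 rows; each row is the pose to reach, as a shift and turn from the pose commanded when the call began, along the tool's axes at that moment; what a row does not reach only later rows make up. A row lasts 1/10 s, in which the tool goes at most 50 mm and 8.59 degrees, less where a joint would pass 70% of its speed; a pose out of reach is approached as far as the arm can. A call with a gripper value outside its range is refused whole. "claw" is the closure, from -1 (fully open) to 1 (shut), set as the call begins (left out, the last holds). The fingers move at their own pace and stop on an object; "squeeze" is the grip in N (left out, the last holds). Time passes only in rows, so rows that repeat a pose let the fingers close. It gives the time, the measured TCP pose, the force and the opening at its end, in the units of the state.
- arm.get_obs(): the state, without advancing time (a new reading comes with each control period).
- eyes.grab_frame(name): name is "side" or "top"; returns (picture, depth): 480x640x3 uint8, blue, green, red; 480x640 float32, mm along the optical axis (not along the pixel's ray), 0 where there is no reading.
- eyes.calibration(name): a dict with "K" (3x3 intrinsics, pixels), "dist_coeffs" ([k1, k2, p1, p2, k3] as OpenCV has them; the pictures are not rectified), "xyz" and "rotation" of the camera in the world. Camera axes: x right, y down, z forward; pixel columns grow to the right and rows downward; lengths in mm; the calibration is good to about 2 mm. A picture is of the moment at which its call begins. calibration takes no time and is no camera call.
- ticket.sign_off(): hands the job in, once; it reports no verdict.
The state is a dict: "t": time; "joints": joint angles; "qd": joint speeds; "effort": joint torques, N m; "ee_pos": TCP position; "tcp_rot": TCP orientation; "force": force on the tool from outside, world axes, zero at the start; "moment": the same for the moment, N m; "finger_gap": finger opening in mm.
Only numpy, scipy, OpenCV 4.12 (cv2) and the standard library are available. Lean on these libraries where they do the work, as an engineer would, in place of code of your own. Each camera call takes 0.05 s, during which the arm holds its last target.

TASK

Set up the core saw for a 50 mm specimen: crank the handwheel until the length stop's pointer stands on the full-width 50 mm line of the scale, and lay the long rock core from the tray in the V cradle across the saw gap with its end up against the stop. Leave the short, already cut piece in the tray.

Things in the scene. Friction and masses are not known exactly. Their poses are not given: they have to be found in the camera images.
- core_saw: Bench saw for rock core, fixed, 320 x 318 mm, base 32 mm high. Origin on the bench below the crossing of saw cut and core axis; x to its back, y to its left along the core axis, z up. V cradle (120 degrees) along y from -95 to +105 mm, 6 mm saw gap at y = 0; its edges are 68 mm above the bench, 20 mm off the axis. Blade and motor behind, from x = 90 mm, up to 215 mm high.
- cradle_seat (a point): Fixed point of the saw, axes as core_saw: where the centre of the long core ends up (15 mm left of the middle of the saw gap, on the axis of a core lying in the cradle, 85 mm above the bench).
- scale_mark (a point): Inner end of the 50 mm line, on the scale that lies flat on the saw's front ledge right of the gap, 62 mm above the bench. Scale 25 mm wide; short lines every 5 mm, longer ones every 10 mm, and the 50 mm line alone runs across its full width, 50 mm right of the saw gap.
- pointer_tip (a point): Tip of the length stop's dark pointer just over the scale's inner edge, level in y with the stop's face.
- stop_face (a point): Middle of the length stop's upright steel face (44 mm wide, 71 to 113 mm above the bench) at the height of the core's axis; axes as core_saw, the face looks to +y, toward the gap. The stop, with its 112 mm wide crossbar, slides along y on a lead screw; it does not yield to a gentle push (under 10 N).
- length_stop (a joint): Position of the length stop, m: scale reading minus 50 mm. 0 with the pointer on the 50 mm line, positive farther right, away from the saw gap. Starts 12 to 25 mm too far right; travel -33 to +34 mm.
- handwheel (a joint): Angle of the handwheel, rad, over several turns, growing counter-clockwise seen from above. One turn moves the stop 10 mm: clockwise toward the gap, counter-clockwise away (length_stop = handwheel x 0.010 / 2 pi). At 0 or whole turns the crank grip is on the core_saw +x side of the wheel's axis. Needs about 1.5 N at the grip; stays where it is left.
- wheel_center (a point): Point on the handwheel's vertical axis at the height of the middle of the crank grip, 160 mm above the bench. The wheel (104 mm across, top of rim and hub 131 mm above the bench) sits on the gear box at the saw's right end.
- crank_grip (a point): Middle of the black crank grip, an upright sleeve 22 mm thick and 50 mm tall (134 to 184 mm above the bench) that spins freely on its pin on the wheel's rim; it travels on a circle of 46 mm radius round wheel_center.
- sieve_shaker: Sieve shaker standing between the saw and the core tray: an obstacle to go round, on the robot's side of it. Origin under the middle of its 380 x 300 mm base (long side along x); its round stack of sieves, 210 mm across, is 530 mm high, its two threaded rods 705 mm.
- core_tray: Plywood core tray, fixed, 186 x 148 mm, board 10 mm thick. Origin under its middle; two channels along y at x = -45 and +45 mm, each between two round battens (tops 18 mm above the bench, 20 mm either side of the channel's middle); end strips at y = -71 and +71 mm, 19 mm high.
- long_core: The core to be loaded: plain grey rock cylinder 48 mm thick, 130 mm long, 0.5 to 0.75 kg, in either channel of the tray. Origin at its centre, y along its axis (either end may go against the stop); in the tray its centre is 34 mm above the bench.
- short_core: Finished specimen of the same rock, 48 mm thick and 50 mm long, in the tray's other channel; origin at its centre, y along its axis. To be left there.

How it is judged:
By the outcome, as a careful person would: the job done as asked, in the order asked, and still so for the second after the job is handed in, with the robot touching nothing.
It also fails if it takes over 72 s, if anything falls off the work surface, if the arm or the gripper's body presses on something with over 40 N, if the wrist force passes 120 N, or if a joint passes its speed limit or range.

## Working session

There is one attempt and no reset: what is moved stays moved. The work goes in short steps, Python scripts to look and compute and a tool call to move; the robot and the scene stay as the last step left them, time stands still between calls to the robot, and variables do not carry over. Pictures are saved under pics/ and viewed, and the job is handed in when it is done.

Besides the shell and the picture viewer there is one more tool, called after ">>>" by a JSON object that holds its "op" and its "data", one argument or row to a line. send_rows: Moves the arm, as the interface text tells. Its arguments: {"type":"object","properties":{"series":{"type":"array","items":{"type":"array","items":{"type":"number"}}},"claw":{"type":"number"},"squeeze":{"type":"number"}},"required":["series"]}

```bash
ls -la; mkdir -p pics; python3 - <<'E'
from plant import arm, eyes, ticket
import cv2, numpy as np
o=arm.get_obs()
for k,v in o.items(): print(k,np.round(v,3).tolist())
for n in("side","top"):
    p,d=eyes.grab_frame(n); cv2.imwrite(f"pics/{n}0.png",p); np.save(f"pics/{n}0.npy",d)
    c=eyes.calibration(n); print(n,{k:np.round(v,4).tolist() for k,v in c.items()})
    print((d>0).mean(), d.max())
E
```

```text
total 12
drwxr-xr-x  3 agent agent 4096 Dec  7 01:22 .
drwxr-xr-x 23 root  root  4096 Dec  7 01:22 ..
drwxr-xr-x  2 agent agent 4096 Dec  7 01:22 pics
t 0.0
joints [1.212, 0.468, -0.012, 1.604, 0.006, 1.071, -0.056]
qd [0.002, 0.001, 0.001, -0.001, 0.0, 0.0, 0.0]
effort [-0.001, -53.239, 0.021, -25.13, 0.011, 0.008, -0.0]
ee_pos [201.683, -617.449, 302.905]
tcp_rot [[-0.951, -0.001, 0.311], [-0.311, 0.002, -0.951], [0.0, -1.0, -0.002]]
force [0.121, 0.33, -0.583]
moment [0.009, -0.011, 0.012]
finger_gap 85.533
side {'K': [[601.6517, 0.0, 323.6445], [0.0, 601.6517, 230.0098], [0.0, 0.0, 1.0]], 'dist_coeffs': [-0.1779, 0.0, 0.0, 0.0, 0.0], 'xyz': [-330.272, 85.0103, 1297.2812], 'rotation': [[-0.1863, -0.7702, 0.6099], [-0.9823, 0.1578, -0.1007], [-0.0186, -0.6179, -0.786]]}
0.996015625 2632.3257
top {'K': [[443.1002, 0.0, 322.7928], [0.0, 443.1002, 242.637], [0.0, 0.0, 1.0]], 'dist_coeffs': [-0.0231, 0.0, 0.0, 0.0, 0.0], 'xyz': [424.8998, -42.2512, 1173.5822], 'rotation': [[0.0233, -0.9895, 0.1425], [-0.9997, -0.0228, 0.0052], [-0.0019, -0.1425, -0.9898]]}
0.9960807291666667 2039.7985
```

View pics/side0.png

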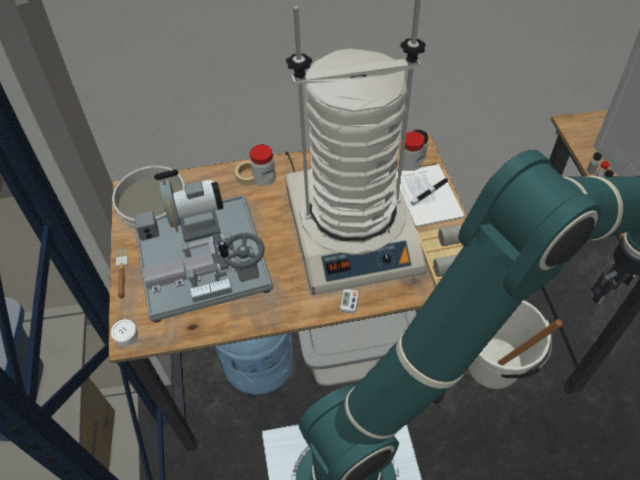

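View pics/top0.png

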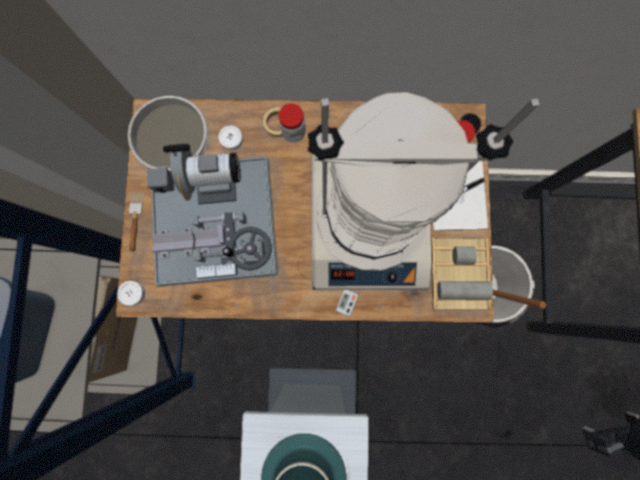

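```bash
cat > h.py <<'E'
import numpy as np, cv2
from plant import arm, eyes, ticket
def cal(n):
    c=eyes.calibration(n); return [np.array(c[k],float) for k in("K","dist_coeffs","xyz","rotation")]
def ray(n,uv):
    K,D,t,R=cal(n)
    p=cv2.undistortPoints(np.array(uv,float).reshape(-1,1,2),K,D).reshape(-1,2)
    return t,(R@np.c_[p,np.ones(len(p))].T).T
def plane(n,uv,z):
    t,d=ray(n,uv); return t+d*((z-t[2])/d[:,2])[:,None]
def pts(n,dep,uv):
    t,d=ray(n,uv); uv=np.array(uv).astype(int).reshape(-1,2)
    return t+d*dep[uv[:,1],uv[:,0]][:,None]
def cloud(n,dep):
    g=np.stack(np.meshgrid(np.arange(640),np.arange(480)),-1).reshape(-1,2)
    return pts(n,dep,g).reshape(480,640,3)
def proj(n,P):
    K,D,t,R=cal(n)
    return cv2.projectPoints(np.array(P,float).reshape(-1,1,3),cv2.Rodrigues(R.T)[0],-R.T@t,K,D)[0].reshape(-1,2)
def crop(img,x0,x1,y0,y1,s,name):
    cv2.imwrite(name,cv2.resize(img[y0:y1,x0:x1],None,fx=s,fy=s,interpolation=cv2.INTER_CUBIC))
def zmap(n,dep,name):
    c=cloud(n,dep)[...,2]
E
python3 - <<'E'
from h import *
s=cv2.imread('pics/side0.png');t=cv2.imread('pics/top0.png')
crop(s,130,290,160,320,5 if 0 else 3.75,'pics/side_saw.png')
crop(t,140,290,130,290,3.75,'pics/top_saw.png')
crop(t,425,500,230,315,7,'pics/top_tray.png')
d=np.load('pics/top0.npy');c=cloud('top',d)
print("bench z", [np.round(c[v,u],1).tolist() for u,v in[(290,180),(290,300),(145,260),(480,312),(200,305)]])
E
```

```text
bench z [[765.1, 57.7, -1.4], [439.6, 46.8, -4.1], [536.0, 437.9, 0.1], [419.5, -454.3, -4.3], [420.7, 283.4, -2.1]]
```

View pics/side_saw.png

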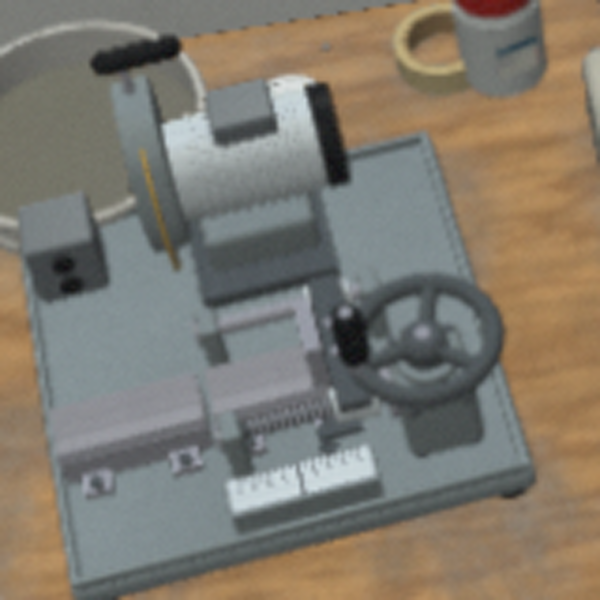

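View pics/top_saw.png

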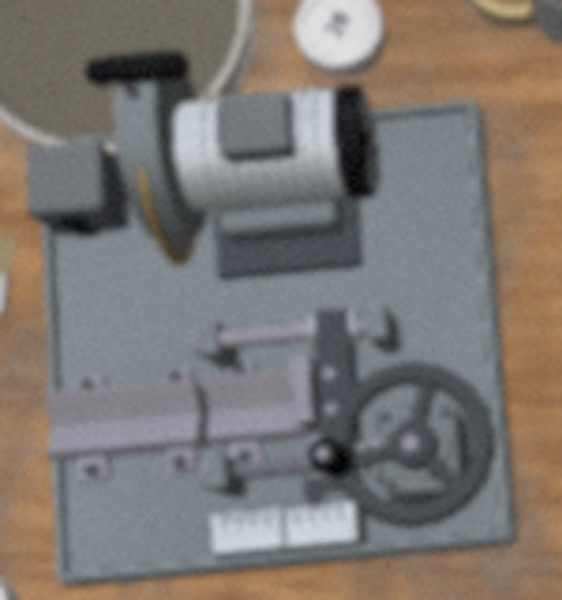

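View pics/top_tray.png

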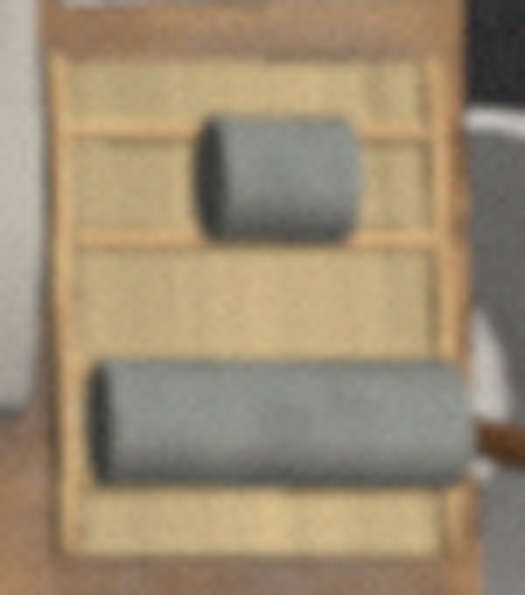

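```bash
python3 - <<'E'
from h import *
def T(a): return np.array(a,float)/3.75+[140,130]
def S(a): return np.array(a,float)/3.75+[130,160]
r=lambda x:np.round(x,1).tolist()
tc=T([(478,103),(513,545),(62,583)]); print('corners top',r(plane('top',tc,32)))
sc=S([(424,135),(535,485),(75,593)]); print('corners side',r(plane('side',sc,32)))
print('hub', r(plane('top',T([(411,441)]),131)), r(plane('side',S([(423,338)]),131)))
print('grip top', r(plane('top',T([(329,455)]),184)), r(plane('side',S([(349,318)]),184)))
print('scale line ends top', r(plane('top',T([(284,503),(288,547)]),62)))
print('scale line ends side', r(plane('side',S([(298,465),(305,500)]),62)))
print('gap top', r(plane('top',T([(196,380),(204,440)]),68)))
# scale mask
for n,i,sh in(('top','pics/top0.png',(185,300,220,290)),('side','pics/side0.png',(180,240,270,305))):
    im=cv2.imread(i);x0,x1,y0,y1=sh
    m=(im.min(2)>165).astype(np.uint8); mm=np.zeros_like(m); mm[y0:y1,x0:x1]=m[y0:y1,x0:x1]
    cs=max(cv2.findContours(cv2.morphologyEx(mm,cv2.MORPH_CLOSE,np.ones((3,3))),cv2.RETR_EXTERNAL,cv2.CHAIN_APPROX_NONE)[0],key=cv2.contourArea)
    b=cv2.boxPoints(cv2.minAreaRect(cs)); print(n,r(b),r(plane(n,b,62)))
# tray
def U(a): return np.array(a,float)/7+[425,230]
print('tray corners', r(plane('top',U([(55,55),(445,55),(65,555),(450,550)]),19)))
print('long core silhouettes z34', r(plane('top',U([(93,362),(100,488),(475,365),(472,485)]),34)))
print('short', r(plane('top',U([(200,120),(205,240),(357,120),(350,242)]),34)))
d=np.load('pics/top0.npy');c=cloud('top',d)
for u,v in U([(150,420),(300,420),(440,420),(290,180)]).astype(int): print('coretop',r(c[v,u]))
E
```

```text
corners top [[816.4, 117.4, 32.0], [501.4, 80.2, 32.0], [467.8, 389.6, 32.0]]
corners side [[817.1, 122.8, 32.0], [492.1, 82.5, 32.0], [466.6, 392.3, 32.0]]
hub [[559.0, 136.8, 131.0]] [[553.2, 138.7, 131.0]]
grip top [[542.6, 176.6, 184.0]] [[537.6, 180.2, 184.0]]
scale line ends top [[523.9, 232.2, 62.0], [494.4, 227.8, 62.0]]
scale line ends side [[518.3, 234.5, 62.0], [490.1, 232.0, 62.0]]
gap top [[605.4, 295.2, 68.0], [564.6, 287.1, 68.0]]
top [[195.6999969482422, 267.3999938964844], [233.5, 263.79998779296875], [234.39999389648438, 273.20001220703125], [196.60000610351562, 276.79998779296875]] [[514.6, 282.2, 62.0], [525.9, 187.3, 62.0], [502.2, 183.8, 62.0], [490.9, 278.5, 62.0]]
side [[189.8000030517578, 288.29998779296875], [227.5, 278.29998779296875], [229.60000610351562, 286.1000061035156], [191.8000030517578, 296.20001220703125]] [[514.9, 284.0, 62.0], [526.6, 188.6, 62.0], [502.5, 185.6, 62.0], [491.1, 280.2, 62.0]]
tray corners [[610.5, -326.3, 19.0], [614.0, -474.0, 19.0], [424.0, -327.9, 19.0], [428.9, -470.5, 19.0]]
long core silhouettes z34 [[494.4, -335.3, 34.0], [448.5, -337.3, 34.0], [496.4, -476.1, 34.0], [452.5, -473.7, 34.0]]
short [[584.9, -376.3, 34.0], [540.3, -377.3, 34.0], [586.3, -434.8, 34.0], [540.7, -431.0, 34.0]]
coretop [472.6, -348.6, 56.6]
coretop [473.8, -401.3, 57.5]
coretop [475.0, -452.8, 54.6]
coretop [562.5, -401.3, 55.6]
```

```bash
cat >> h.py <<'E'
TH=np.deg2rad(6.8); O=np.array([585.,290.,0])
def saw(P,O=O,TH=TH):
    P=np.atleast_2d(P); c,s=np.cos(TH),np.sin(TH); return O+P@np.array([[c,s,0],[-s,c,0],[0,0,1]])
def insaw(P,O=O,TH=TH):
    c,s=np.cos(TH),np.sin(TH); return (np.atleast_2d(P)-O)@np.array([[c,-s,0],[s,c,0],[0,0,1]])
E
python3 - <<'E'
from h import *
print(dir(arm))
for n in('side','top'):
    im=cv2.imread(f'pics/{n}0.png'); s=8
    uv=proj(n,saw([[-40,-60,80]]))[0]; x0,y0=(uv-[48,36]).astype(int)
    big=cv2.resize(im[y0:y0+72,x0:x0+96],None,fx=s,fy=s,interpolation=cv2.INTER_CUBIC)
    def dr(P,col):
        q=((proj(n,saw(P))-[x0,y0]+.5)*s).astype(int)
        for a in q: cv2.circle(big,tuple(map(int,a)),3,col,-1)
    dr([[20,-95,68],[-20,-95,68],[20,0,68],[-20,0,68]],(0,255,0))
    dr([[0,-62.9,85],[22,-62.9,113],[-22,-62.9,113]],(0,0,255))
    dr([[0,-72.9,85],[22,-72.9,113],[-22,-72.9,113]],(255,0,0))
    print(n,x0,y0); cv2.imwrite(f'pics/ov_{n}.png',big)
E
```

```text
['Unreachable', '__class__', '__delattr__', '__dict__', '__dir__', '__doc__', '__eq__', '__format__', '__ge__', '__getattribute__', '__getstate__', '__gt__', '__hash__', '__init__', '__init_subclass__', '__le__', '__lt__', '__module__', '__ne__', '__new__', '__reduce__', '__reduce_ex__', '__repr__', '__setattr__', '__sizeof__', '__str__', '__subclasshook__', '__weakref__', 'get_obs', 'pinch_z']
side 162 232
top 169 216
```

View pics/ov_side.png

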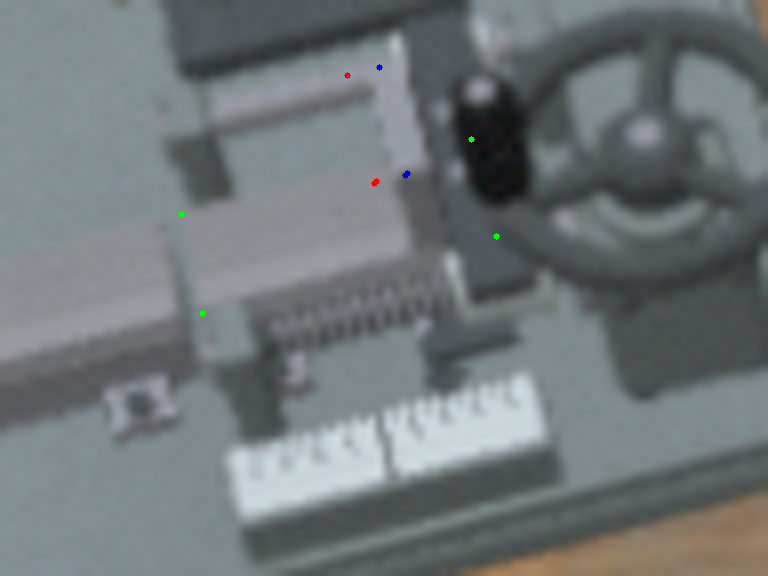

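View pics/ov_top.png

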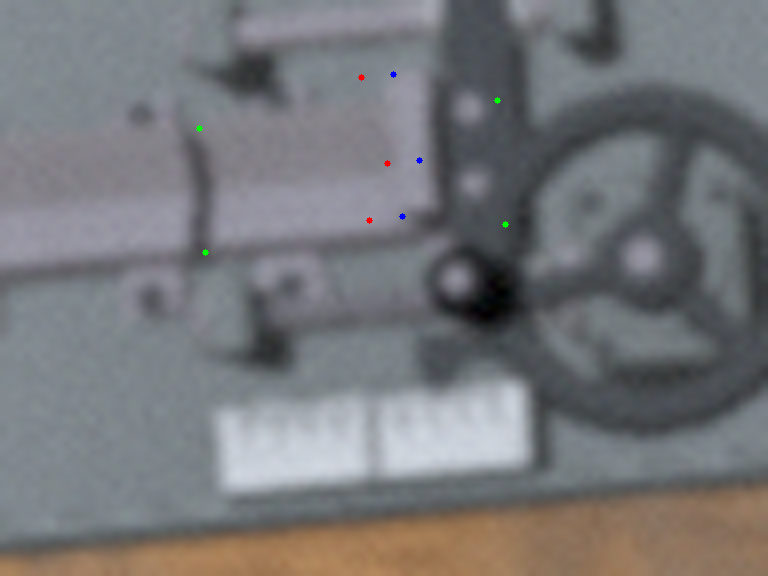

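```bash
cat >> h.py <<'E'
def tri(a,b):  # px in top, side
    t1,d1=ray('top',[a]);t2,d2=ray('side',[b]);d1=d1[0];d2=d2[0]
    l=np.linalg.lstsq(np.c_[d1,-d2],t2-t1,rcond=None)[0]
    p,q=t1+l[0]*d1,t2+l[1]*d2; return (p+q)/2,np.linalg.norm(p-q)
E
python3 - <<'E'
from h import *
f=lambda a:np.array(a)/8-.5+[169,216]
g=lambda a:np.array(a)/8-.5+[162,232]
for nm,a,b in(('hub',(643,257),(645,130)),('pin',(457,278),(481,90)),('pointer',(438,372),(445,385)),('line in',(373,395),(385,412)),('line out',(377,480),(392,475)),('facetop front corner',(402,222),(409,180)),('facetop back corner',(390,72),(378,75))):
    P,e=tri(f(a),g(b)); print(nm,P.round(1),round(e,1),insaw(P).round(1))
# wheel rim ellipse centre : outer dark ring
for n,h,c,z in(('top',f,[(743,260),(645,430)],131),):
    pass
E
```

```text
hub [558.8 138.8 133.1] 1.4 [[ -43.9 -147.   133.1]]
pin [545.3 182.5 182.4] 1.3 [[ -52.1 -102.   182.4]]
pointer [530.2 214.7  58.1] 0.6 [[-63.3 -68.3  58.1]]
line in [522.1 234.   60.6] 0.1 [[-69.  -48.1  60.6]]
line out [495.4 231.7  64.5] 3.0 [[-95.8 -47.3  64.5]]
facetop front corner [570.1 214.7 112.9] 1.1 [[-23.7 -73.  112.9]]
facetop back corner [617.1 222.1 107.5] 1.5 [[ 23.8 -71.2 107.5]]
```

```bash
cat >> h.py <<'E'
def R_(a):
    a=np.deg2rad(a);c,s=np.cos(a),np.sin(a)
    return np.array([[s,0,c],[-c,0,s],[0,-1,0]])
def rows(wps,o=None):
    """wps: list of (x,y,z TCP,yaw of tool z,n rows)"""
    from scipy.spatial.transform import Rotation as Ro
    o=o or arm.get_obs(); p0=np.array(o['ee_pos']);R0=np.array(o['tcp_rot'])
    a0=np.rad2deg(np.arctan2(R0[1,2],R0[0,2])); p=p0;a=a0;out=[]
    print('now',p0.round(1),'yaw',round(a0,1),'t',o['t'],'q',np.round(o['joints'],2),'F',np.round(o['force'],1),'gap',round(o['finger_gap'],1))
    for x,y,z,b,n in wps:
        q=np.array([x,y,z])
        for i in range(1,n+1):
            pp=p+(q-p)*i/n; aa=a+(b-a)*i/n
            rv=Ro.from_matrix(R0.T@R_(aa)).as_rotvec(degrees=True)
            out.append([round(float(v),0) for v in R0.T@(pp-p0)]+[round(float(v),1) for v in rv])
        p=q;a=b
    for r in out: print(r)
E
python3 - <<'E'
from h import *
rows([(400,-200,310,-20,11),(430,90,310,6.8,8)])
E
```

```text
now [ 201.7 -617.5  303. ] yaw -71.9 t 0.1 q [ 1.21  0.47 -0.01  1.6   0.01  1.07 -0.06] F [ 0.8  0.7 -0.9] gap 84.9
[-29.0, -1.0, -30.0, 0.1, -4.7, 0.0]
[-58.0, -1.0, -61.0, 0.1, -9.4, -0.0]
[-87.0, -2.0, -91.0, 0.1, -14.2, -0.0]
[-116.0, -2.0, -122.0, 0.1, -18.9, -0.0]
[-145.0, -3.0, -152.0, 0.1, -23.6, -0.0]
[-174.0, -4.0, -183.0, 0.1, -28.3, -0.0]
[-202.0, -4.0, -213.0, 0.1, -33.0, -0.0]
[-231.0, -5.0, -244.0, 0.1, -37.8, -0.0]
[-260.0, -5.0, -274.0, 0.1, -42.5, -0.0]
[-289.0, -6.0, -305.0, 0.1, -47.2, -0.0]
[-318.0, -6.0, -335.0, 0.1, -51.9, -0.0]
[-333.0, -6.0, -369.0, 0.1, -55.3, -0.0]
[-348.0, -6.0, -402.0, 0.1, -58.6, -0.0]
[-363.0, -6.0, -435.0, 0.1, -62.0, -0.0]
[-377.0, -6.0, -468.0, 0.1, -65.3, -0.0]
[-392.0, -6.0, -502.0, 0.1, -68.7, -0.0]
[-407.0, -6.0, -535.0, 0.1, -72.0, -0.1]
[-422.0, -6.0, -568.0, 0.1, -75.4, -0.1]
[-437.0, -6.0, -602.0, 0.1, -78.7, -0.1]
```

>>> {"op": "send_rows", "data": {
  "series": [
    [-29, -1, -30, 0, -5, 0],
    [-58, -1, -61, 0, -9, 0],
    [-87, -2, -91, 0, -14, 0],
    [-116, -2, -122, 0, -19, 0],
    [-145, -3, -152, 0, -24, 0],
    [-174, -4, -183, 0, -28, 0],
    [-202, -4, -213, 0, -33, 0],
    [-231, -5, -244, 0, -38, 0],
    [-260, -5, -274, 0, -42, 0],
    [-289, -6, -305, 0, -47, 0],
    [-318, -6, -335, 0, -52, 0],
    [-333, -6, -369, 0, -55, 0],
    [-348, -6, -402, 0, -59, 0],
    [-363, -6, -435, 0, -62, 0],
    [-377, -6, -468, 0, -65, 0],
    [-392, -6, -502, 0, -69, 0],
    [-407, -6, -535, 0, -72, 0],
    [-422, -6, -568, 0, -75, 0],
    [-437, -6, -602, 0, -79, 0],
    [-437, -6, -602, 0, -79, 0]
  ],
  "claw": -1,
  "squeeze": 40
}}

```text
t: 2.1
ee_pos: [430.1, 94.8, 310.2]
tcp_rot: [[0.132, 0.001, 0.991], [-0.991, 0.003, 0.132], [-0.002, -1.0, 0.001]]
force: [-0.3, 0.3, -0.3]
finger_gap: 85.4
```

```bash
python3 - <<'E'
from h import *
rows([(545,182,300,6.8,4),(545,182,214,6.8,4)])
E
```

```text
now [430.1  94.8 310.2] yaw 7.6 t 2.1 q [ 0.38  0.17 -0.73  2.05  0.14  0.97 -0.29] F [-0.3  0.3 -0.3] gap 85.4
[-18.0, 3.0, 31.0, -0.1, 0.2, -0.1]
[-36.0, 5.0, 63.0, -0.1, 0.4, -0.1]
[-53.0, 8.0, 94.0, -0.1, 0.6, -0.1]
[-71.0, 10.0, 125.0, -0.1, 0.8, -0.1]
[-71.0, 32.0, 125.0, -0.1, 0.8, -0.1]
[-71.0, 53.0, 125.0, -0.1, 0.8, -0.1]
[-71.0, 75.0, 125.0, -0.1, 0.8, -0.1]
[-71.0, 96.0, 125.0, -0.1, 0.8, -0.1]
```

>>> {"op": "send_rows", "data": {
  "series": [
    [-18, 3, 31, 0, 0, 0],
    [-36, 5, 63, 0, 0.5, 0],
    [-53, 8, 94, 0, 0.8, 0],
    [-71, 10, 125, 0, 0.8, 0],
    [-71, 32, 125, 0, 0.8, 0],
    [-71, 53, 125, 0, 0.8, 0],
    [-71, 75, 125, 0, 0.8, 0],
    [-71, 96, 125, 0, 0.8, 0],
    [-71, 96, 125, 0, 0.8, 0]
  ]
}}

```text
t: 3.0
ee_pos: [544.1, 174.2, 210.7]
tcp_rot: [[0.109, -0.006, 0.994], [-0.994, -0.002, 0.109], [0.002, -1.0, -0.006]]
force: [-0.6, -0.2, -0.6]
finger_gap: 85.2
```

```bash
python3 - <<'E'
from h import *
o=arm.get_obs(); print(np.round(o['ee_pos'],1),np.round(o['force'],1),np.round(o['joints'],2))
for n in('side','top'):
    p,d=eyes.grab_frame(n); cv2.imwrite(f'pics/{n}1.png',p)
    x0,y0=(140,170) if n=='side' else (150,170)
    crop(p,x0,x0+160,y0,y0+120,4,f'pics/{n}1c.png')
E
```

```text
[544.1 174.2 210.7] [-0.6 -0.2 -0.6] [ 0.11  0.54 -0.63  1.84  0.4   0.89 -0.59]
```

View pics/side1c.png

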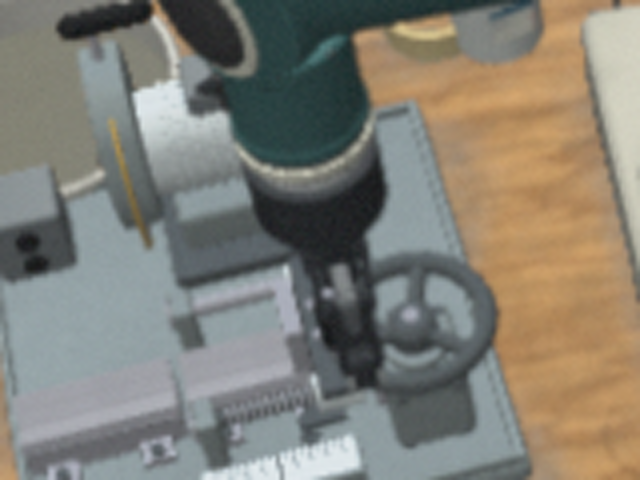

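View pics/top1c.png

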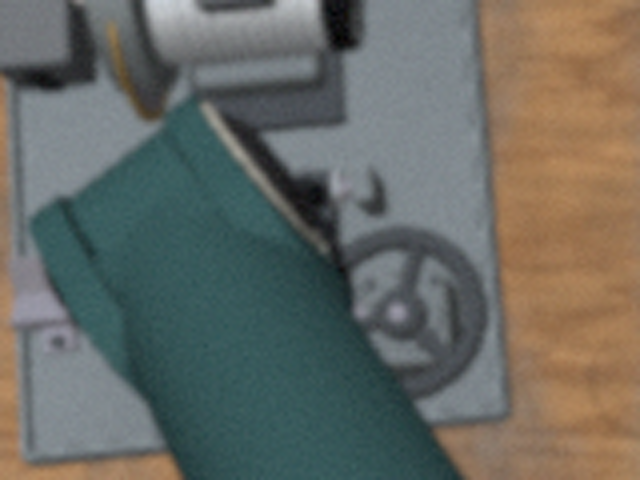

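```bash
python3 - <<'E'
from h import *
rows([(545,182.5,214,6.8,2)])
E
```

```text
now [545.6 175.5 213.9] yaw 6.3 t 3.1 q [ 0.11  0.54 -0.63  1.84  0.4   0.89 -0.59] F [ 0.2 -0.  -0.1] gap 85.4
[-4.0, -0.0, 0.0, 0.0, -0.3, 0.0]
[-7.0, -0.0, 0.0, 0.0, -0.5, 0.0]
```

>>> {"op": "send_rows", "data": {
  "series": [
    [-4, 0, 0, 0, 0, 0],
    [-7, 0, 0, 0, 0.5, 0],
    [-7, 0, 0, 0, 0.5, 0]
  ]
}}

```text
t: 3.4
ee_pos: [545.0, 183.8, 214.9]
tcp_rot: [[0.101, 0.002, 0.995], [-0.995, 0.001, 0.101], [-0.001, -1.0, 0.002]]
force: [-0.9, -0.4, 0.2]
finger_gap: 85.3
```

>>> {"op": "send_rows", "data": {
  "series": [
    [0, 0, 0, 0, 0, 0],
    [0, 0, 0, 0, 0, 0],
    [0, 0, 0, 0, 0, 0],
    [0, 0, 0, 0, 0, 0],
    [0, 0, 0, 0, 0, 0],
    [0, 0, 0, 0, 0, 0],
    [0, 0, 0, 0, 0, 0],
    [0, 0, 0, 0, 0, 0]
  ],
  "claw": 1,
  "squeeze": 30
}}

```text
t: 4.2
ee_pos: [544.8, 182.8, 213.9]
tcp_rot: [[0.101, 0.0, 0.995], [-0.995, -0.0, 0.101], [0.0, -1.0, -0.0]]
force: [0.0, -0.0, 2.2]
finger_gap: 21.0
```

```bash
python3 - <<'E'
from h import *
rows([])
E
```

```text
now [544.8 182.8 213.9] yaw 5.8 t 4.2 q [ 0.1   0.54 -0.63  1.83  0.4   0.89 -0.61] F [ 0.  -0.   2.2] gap 21.0
```

```bash
cat >> h.py <<'E'
def circ(a0,a1,n,C=(558.8,138.8),r=46.0):
    o=arm.get_obs();p0=np.array(o['ee_pos']);R0=np.array(o['tcp_rot'])
    print('now',p0.round(1),'ang',np.rad2deg(np.arctan2(p0[1]-C[1],p0[0]-C[0])).round(1),'r',np.hypot(*(p0[:2]-C)).round(1),'t',o['t'],'F',np.round(o['force'],1),'q',np.round(o['joints'],2))
    L=[]
    for i in range(1,n+1):
        a=np.deg2rad(a0+(a1-a0)*i/n)
        P=np.array([C[0]+r*np.cos(a),C[1]+r*np.sin(a),p0[2]])
        s=R0.T@(P-p0); L.append([round(float(s[0]),0),0,round(float(s[2]),0),0,0,0])
    print(L)
E
python3 - <<'E'
from h import *
circ(107.6,6.8,8)
E
```

```text
now [544.8 182.8 213.9] ang 107.6 r 46.2 t 4.2 F [ 0.  -0.   2.2] q [ 0.1   0.54 -0.63  1.83  0.4   0.89 -0.61]
[[-1.0, 0, 10.0, 0, 0, 0], [0.0, 0, 20.0, 0, 0, 0], [4.0, 0, 30.0, 0, 0, 0], [9.0, 0, 38.0, 0, 0, 0], [16.0, 0, 45.0, 0, 0, 0], [25.0, 0, 51.0, 0, 0, 0], [34.0, 0, 54.0, 0, 0, 0], [44.0, 0, 55.0, 0, 0, 0]]
```

>>> {"op": "send_rows", "data": {
  "series": [
    [-1, 0, 10, 0, 0, 0],
    [0, 0, 20, 0, 0, 0],
    [4, 0, 30, 0, 0, 0],
    [9, 0, 38, 0, 0, 0],
    [16, 0, 45, 0, 0, 0],
    [25, 0, 51, 0, 0, 0],
    [34, 0, 54, 0, 0, 0],
    [44, 0, 55, 0, 0, 0],
    [44, 0, 55, 0, 0, 0]
  ]
}}

```text
t: 5.1
ee_pos: [604.8, 142.6, 213.9]
tcp_rot: [[0.098, 0.0, 0.995], [-0.995, -0.001, 0.098], [0.001, -1.0, 0.0]]
force: [-2.5, -1.7, 4.6]
finger_gap: 20.7
```

```bash
python3 - <<'E'
from h import *
circ(6.8,-353.2,20)
E
```

```text
now [604.8 142.6 213.9] ang 4.8 r 46.2 t 5.1 F [-2.5 -1.7  4.6] q [ 0.15  0.61 -0.6   1.72  0.41  0.94 -0.52]
[[13.0, 0, -2.0, 0, 0, 0], [26.0, 0, -8.0, 0, 0, 0], [36.0, 0, -18.0, 0, 0, 0], [43.0, 0, -31.0, 0, 0, 0], [45.0, 0, -45.0, 0, 0, 0], [43.0, 0, -60.0, 0, 0, 0], [37.0, 0, -72.0, 0, 0, 0], [27.0, 0, -83.0, 0, 0, 0], [14.0, 0, -90.0, 0, 0, 0], [0.0, 0, -92.0, 0, 0, 0], [-14.0, 0, -90.0, 0, 0, 0], [-27.0, 0, -84.0, 0, 0, 0], [-37.0, 0, -74.0, 0, 0, 0], [-44.0, 0, -61.0, 0, 0, 0], [-47.0, 0, -47.0, 0, 0, 0], [-45.0, 0, -33.0, 0, 0, 0], [-38.0, 0, -20.0, 0, 0, 0], [-28.0, 0, -10.0, 0, 0, 0], [-16.0, 0, -3.0, 0, 0, 0], [-2.0, 0, -0.0, 0, 0, 0]]
```

>>> {"op": "send_rows", "data": {
  "series": [
    [13, 0, -2, 0, 0, 0],
    [26, 0, -8, 0, 0, 0],
    [36, 0, -18, 0, 0, 0],
    [43, 0, -31, 0, 0, 0],
    [45, 0, -45, 0, 0, 0],
    [43, 0, -60, 0, 0, 0],
    [37, 0, -72, 0, 0, 0],
    [27, 0, -83, 0, 0, 0],
    [14, 0, -90, 0, 0, 0],
    [0, 0, -92, 0, 0, 0],
    [-14, 0, -90, 0, 0, 0],
    [-27, 0, -84, 0, 0, 0],
    [-37, 0, -74, 0, 0, 0],
    [-44, 0, -61, 0, 0, 0],
    [-47, 0, -47, 0, 0, 0],
    [-45, 0, -33, 0, 0, 0],
    [-38, 0, -20, 0, 0, 0],
    [-28, 0, -10, 0, 0, 0],
    [-16, 0, -3, 0, 0, 0],
    [-2, 0, 0, 0, 0, 0]
  ]
}}

```text
t: 7.1
ee_pos: [604.2, 147.1, 213.9]
tcp_rot: [[0.102, 0.001, 0.995], [-0.995, 0.001, 0.102], [-0.001, -1.0, 0.001]]
force: [-1.5, 1.3, 4.7]
finger_gap: 21.0
```

```bash
python3 - <<'E'
from h import *
p,d=eyes.grab_frame('side'); cv2.imwrite('pics/side2.png',p)
crop(p,162,258,232,304,8,'pics/side2c.png')
circ(6.8,-353.2,20)
E
```

```text
now [604.8 142.9 213.9] ang 5.1 r 46.2 t 7.15 F [-1.1 -2.9  8.4] q [ 0.15  0.61 -0.6   1.72  0.42  0.95 -0.52]
[[13.0, 0, -2.0, 0, 0, 0], [26.0, 0, -8.0, 0, 0, 0], [36.0, 0, -18.0, 0, 0, 0], [43.0, 0, -31.0, 0, 0, 0], [46.0, 0, -45.0, 0, 0, 0], [44.0, 0, -59.0, 0, 0, 0], [37.0, 0, -72.0, 0, 0, 0], [27.0, 0, -83.0, 0, 0, 0], [15.0, 0, -90.0, 0, 0, 0], [1.0, 0, -92.0, 0, 0, 0], [-14.0, 0, -90.0, 0, 0, 0], [-27.0, 0, -84.0, 0, 0, 0], [-37.0, 0, -74.0, 0, 0, 0], [-44.0, 0, -61.0, 0, 0, 0], [-46.0, 0, -47.0, 0, 0, 0], [-44.0, 0, -33.0, 0, 0, 0], [-38.0, 0, -20.0, 0, 0, 0], [-28.0, 0, -10.0, 0, 0, 0], [-16.0, 0, -3.0, 0, 0, 0], [-1.0, 0, -0.0, 0, 0, 0]]
```

View pics/side2c.png

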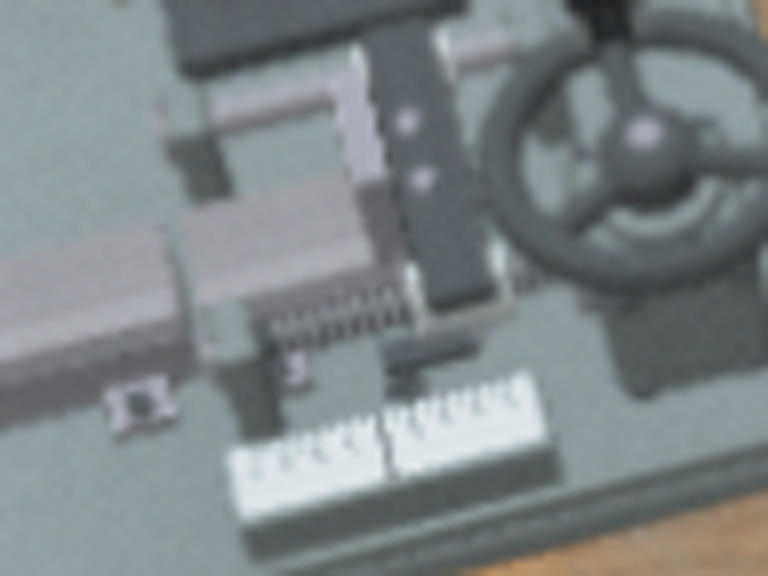

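```bash
python3 - <<'E'
from h import *
g=lambda a:np.array(a,float)/8-.5+[162,232]
print('face now',insaw(plane('side',g([(362,185),(332,88)]),113)).round(1))
print('line',insaw(plane('side',g([(384,412),(392,475)]),62)).round(1))
for y in(-50,-60):
    q=proj('side',saw([[-69,y+2,65],[-22,y+2,113],[22,y+2,113]]))
    print(y,((q+.5-[162,232])*8).round(0).tolist())
p,d=eyes.grab_frame('top'); cv2.imwrite('pics/top2.png',p); crop(p,169,265,216,288,8,'pics/top2c.png')
E
```

```text
face now [[-21.4 -59.2 113. ]
 [ 18.5 -57.2 113. ]]
line [[-69.9 -47.9  62. ]
 [-93.4 -45.8  62. ]]
-50 [[382.0, 404.0], [327.0, 196.0], [301.0, 87.0]]
-60 [[414.0, 396.0], [359.0, 188.0], [333.0, 79.0]]
```

View pics/top2c.png

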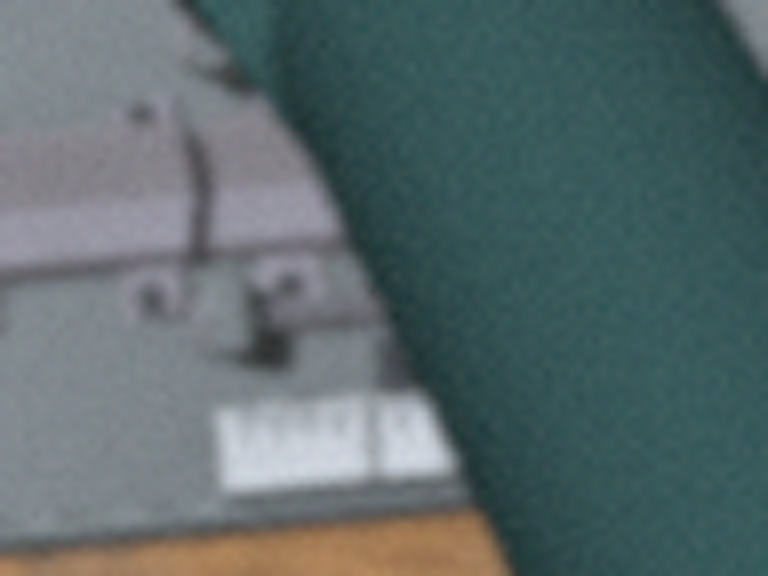

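>>> {"op": "send_rows", "data": {
  "series": [
    [13, 0, -2, 0, 0, 0],
    [26, 0, -8, 0, 0, 0],
    [36, 0, -18, 0, 0, 0],
    [43, 0, -31, 0, 0, 0],
    [46, 0, -45, 0, 0, 0],
    [44, 0, -59, 0, 0, 0],
    [37, 0, -72, 0, 0, 0],
    [27, 0, -83, 0, 0, 0],
    [15, 0, -90, 0, 0, 0],
    [1, 0, -92, 0, 0, 0],
    [-14, 0, -90, 0, 0, 0],
    [-27, 0, -84, 0, 0, 0],
    [-37, 0, -74, 0, 0, 0],
    [-44, 0, -61, 0, 0, 0],
    [-46, 0, -47, 0, 0, 0],
    [-44, 0, -33, 0, 0, 0],
    [-38, 0, -20, 0, 0, 0],
    [-28, 0, -10, 0, 0, 0],
    [-16, 0, -3, 0, 0, 0],
    [-1, 0, 0, 0, 0, 0]
  ]
}}

```text
t: 9.2
ee_pos: [603.5, 150.1, 214.0]
tcp_rot: [[0.104, 0.0, 0.995], [-0.995, 0.003, 0.104], [-0.002, -1.0, 0.0]]
force: [1.4, 2.7, 4.1]
finger_gap: 21.2
```

>>> {"op": "send_rows", "data": {
  "series": [
    [0, 0, 0, 0, 0, 0],
    [0, 0, 0, 0, 0, 0]
  ]
}}

```text
t: 9.4
ee_pos: [604.1, 147.3, 214.0]
tcp_rot: [[0.1, 0.001, 0.995], [-0.995, -0.0, 0.1], [0.001, -1.0, 0.001]]
force: [3.1, -1.3, 3.7]
finger_gap: 21.2
```

```bash
python3 - <<'E'
from h import *
p,d=eyes.grab_frame('side'); cv2.imwrite('pics/side3.png',p)
crop(p,162,258,232,304,8,'pics/side3c.png')
circ(6.8,6.8,1)
E
```

```text
now [604.  147.7 213.9] ang 11.2 r 46.0 t 9.45 F [ 2.7 -1.5  2.8] q [ 0.15  0.61 -0.61  1.72  0.42  0.95 -0.53]
[[3.0, 0, 0.0, 0, 0, 0]]
```

View pics/side3c.png

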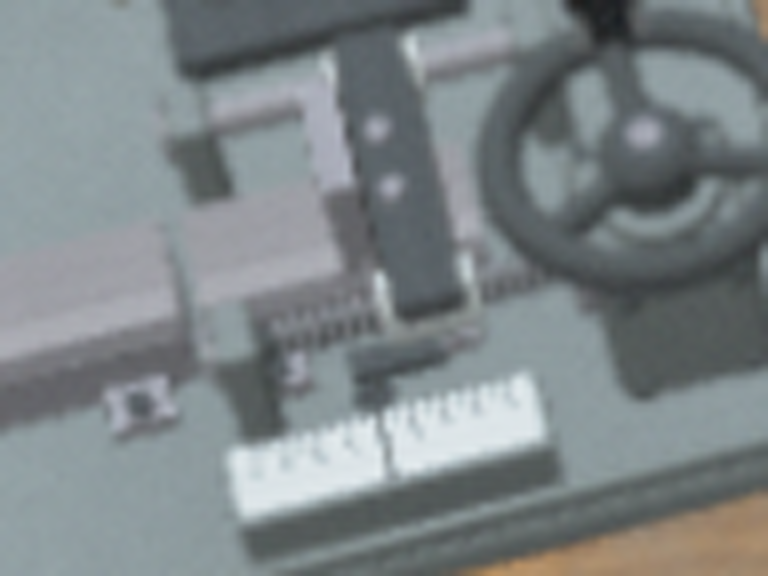

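>>> {"op": "send_rows", "data": {
  "series": [
    [1, 0, 0, 0, 0, 0],
    [3, 0, 0, 0, 0, 0],
    [3, 0, 0, 0, 0, 0],
    [3, 0, 0, 0, 0, 0]
  ]
}}

```text
t: 9.85
ee_pos: [604.3, 145.3, 214.0]
tcp_rot: [[0.101, 0.001, 0.995], [-0.995, 0.001, 0.101], [-0.001, -1.0, 0.001]]
force: [5.4, 1.2, 1.3]
finger_gap: 20.9
```

>>> {"op": "send_rows", "data": {
  "series": [
    [0, 0, 0, 0, 0, 0],
    [0, 0, 0, 0, 0, 0],
    [0, 0, 0, 0, 0, 0],
    [0, 0, 0, 0, 0, 0],
    [0, 0, 0, 0, 0, 0],
    [0, 0, 0, 0, 0, 0]
  ],
  "claw": -1
}}

```text
t: 10.45
ee_pos: [603.8, 144.7, 213.8]
tcp_rot: [[0.101, -0.0, 0.995], [-0.995, -0.0, 0.101], [0.0, -1.0, -0.0]]
force: [-0.5, -0.3, -0.1]
finger_gap: 85.5
```

```bash
python3 - <<'E'
from h import *
circ(6.8,6.8,1)
rows([(604,145,310,6,4),(430,90,310,6,5)])
E
```

```text
now [603.8 144.7 213.8] ang 7.4 r 45.4 t 10.45 F [-0.5 -0.3 -0.1] q [ 0.15  0.61 -0.61  1.72  0.42  0.95 -0.52]
[[0.0, 0, 1.0, 0, 0, 0]]
now [603.8 144.7 213.8] yaw 5.8 t 10.45 q [ 0.15  0.61 -0.61  1.72  0.42  0.95 -0.52] F [-0.5 -0.3 -0.1] gap 85.5
[-0.0, -24.0, 0.0, 0.0, -0.1, 0.0]
[-0.0, -48.0, 0.0, 0.0, -0.1, 0.0]
[-0.0, -72.0, 0.0, 0.0, -0.2, 0.0]
[-0.0, -96.0, 0.0, 0.0, -0.2, 0.0]
[7.0, -96.0, -36.0, 0.0, -0.2, 0.0]
[15.0, -96.0, -71.0, 0.0, -0.2, 0.0]
[22.0, -96.0, -107.0, 0.0, -0.2, 0.0]
[29.0, -96.0, -143.0, 0.0, -0.2, 0.0]
[37.0, -96.0, -179.0, 0.0, -0.2, 0.0]
```

>>> {"op": "send_rows", "data": {
  "series": [
    [0, -24, 0, 0, 0, 0],
    [0, -48, 0, 0, 0, 0],
    [0, -72, 0, 0, 0, 0],
    [0, -96, 0, 0, 0, 0],
    [7, -96, -36, 0, 0, 0],
    [15, -96, -71, 0, 0, 0],
    [22, -96, -107, 0, 0, 0],
    [29, -96, -143, 0, 0, 0],
    [37, -96, -179, 0, 0, 0],
    [78, -96, -187, 0, 0, 0],
    [119, -96, -196, 0, 0, 0],
    [160, -96, -204, 0, 0, 0],
    [200, -96, -213, 0, 0, 0],
    [241, -96, -221, 0, 0, 0],
    [282, -96, -230, 0, 0, 0],
    [323, -96, -238, 0, 0, 0],
    [323, -96, -238, 0, 0, 0]
  ]
}}

```text
t: 12.15
ee_pos: [398.6, -206.0, 309.9]
tcp_rot: [[0.092, -0.0, 0.996], [-0.996, -0.002, 0.092], [0.002, -1.0, -0.0]]
force: [-0.1, 0.6, 0.6]
finger_gap: 85.4
```

```bash
python3 - <<'E'
from h import *
for n in('side','top'):
    p,d=eyes.grab_frame(n); cv2.imwrite(f'pics/{n}4.png',p); np.save(f'pics/{n}4.npy',d)
    x0,y0=(162,232) if n=='side' else (169,216)
    crop(p,x0,x0+96,y0,y0+72,8,f'pics/{n}4c.png')
crop(p,425,500,230,315,7,'pics/top4t.png')
rows([])
E
```

```text
now [ 399.5 -201.1  309.8] yaw 5.7 t 12.25 q [ 0.87  0.16 -0.52  2.04  0.09  0.96  0.4 ] F [-0.1  1.  -0.5] gap 85.5
```

View pics/side4c.png

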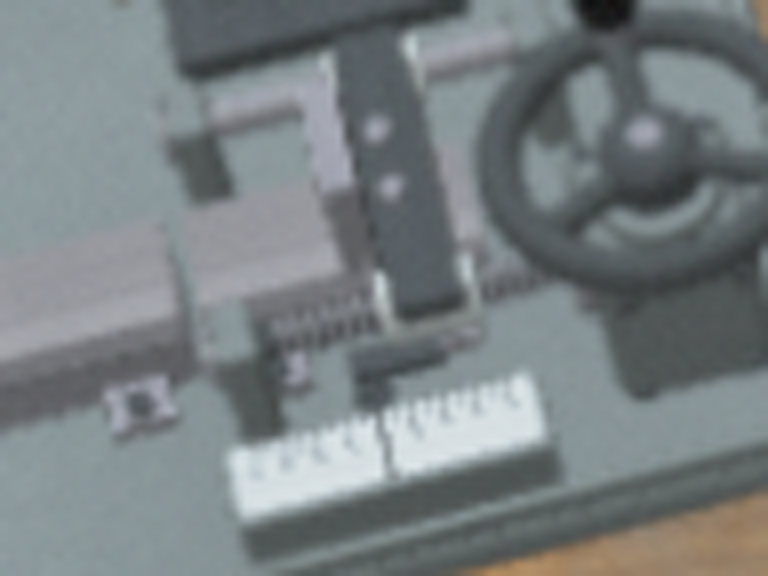

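View pics/top4c.png

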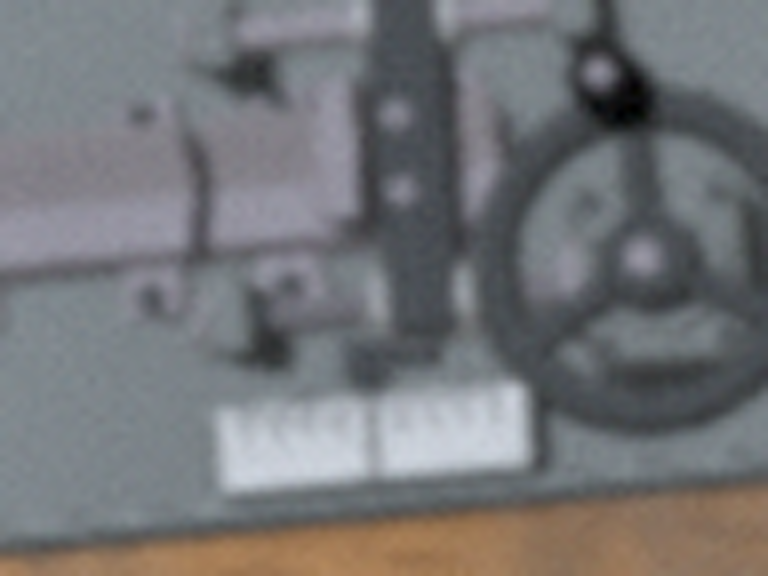

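View pics/top4.png

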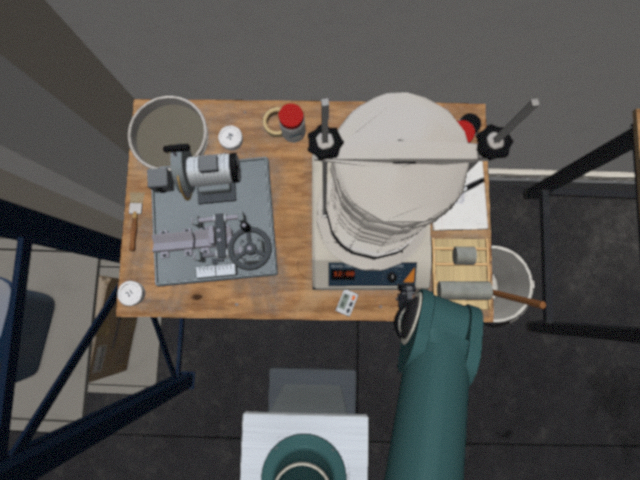

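```bash
python3 - <<'E'
from h import *
im=cv2.imread('pics/top0.png'); hsv=cv2.cvtColor(im,cv2.COLOR_BGR2HSV)
m=np.zeros((480,640),np.uint8); x0,x1,y0,y1=434,492,274,306
m[y0:y1,x0:x1]=((hsv[...,1]<50)*255).astype(np.uint8)[y0:y1,x0:x1]
m=cv2.morphologyEx(m,cv2.MORPH_OPEN,np.ones((5,5)))
c=max(cv2.findContours(m,cv2.RETR_EXTERNAL,cv2.CHAIN_APPROX_NONE)[0],key=cv2.contourArea)
r=cv2.minAreaRect(c); b=cv2.boxPoints(r); print(r, plane('top',b,45).round(1).tolist())
ys,xs=np.nonzero(m)
# edges per column
U=[];L=[]
for u in range(442,488):
    v=ys[xs==u]; 
    if len(v): U.append((u,v.min()-.0));L.append((u,v.max()+1))
for q in(U,L):
    P=plane('top',q,40); k=np.polyfit(P[:,1],P[:,0],1); print('x at y=-402',np.polyval(k,-402).round(1),'yaw',np.rad2deg(np.arctan(-k[0])).round(2))
d=np.load('pics/top0.npy'); C=cloud('top',d)[278:302,438:492].reshape(-1,3); C=C[C[:,2]>48]
print(len(C),C[:,1].min(),C[:,1].max(),C[:,2].max(), np.rad2deg(np.arctan(-np.polyfit(C[:,1],C[:,0],1)[0])),np.polyval(np.polyfit(C[:,1],C[:,0],1),-402))
rows([(400,-320,310,3,3),(473,-402,200,1.3,5),(473,-402,94,1.3,5)])
E
```

```text
((464.5, 289.5), (17.0, 53.0), 90.0) [[495.5, -331.7, 45.0], [498.5, -467.2, 45.0], [455.4, -466.0, 45.0], [452.5, -331.2, 45.0]]
x at y=-402 495.0 yaw 0.57
x at y=-402 451.6 yaw 1.23
804 -464.8545202485576 -42.25119324596411 1173.5822176787517 3.5467061967363134 473.91995506355426
now [ 399.5 -201.1  309.8] yaw 5.7 t 12.25 q [ 0.87  0.16 -0.52  2.04  0.09  0.96  0.4 ] F [-0.1  1.  -0.5] gap 85.5
[39.0, -0.0, -4.0, 0.0, 0.9, -0.0]
[79.0, -0.0, -8.0, 0.0, 1.8, -0.0]
[118.0, -0.0, -11.0, 0.0, 2.7, -0.0]
[136.0, 22.0, 2.0, 0.0, 3.0, -0.0]
[154.0, 44.0, 15.0, 0.0, 3.4, -0.0]
[172.0, 66.0, 27.0, 0.0, 3.7, -0.0]
[189.0, 88.0, 40.0, 0.0, 4.0, -0.0]
[207.0, 110.0, 53.0, 0.0, 4.4, -0.0]
[207.0, 131.0, 53.0, 0.0, 4.4, -0.0]
[207.0, 152.0, 53.0, 0.0, 4.4, -0.0]
[207.0, 173.0, 53.0, 0.0, 4.4, -0.0]
[207.0, 194.0, 53.0, 0.0, 4.4, -0.0]
[207.0, 216.0, 53.0, 0.0, 4.4, -0.0]
```

>>> {"op": "send_rows", "data": {
  "series": [
    [39, 0, -4, 0, 1, 0],
    [79, 0, -8, 0, 2, 0],
    [118, 0, -11, 0, 3, 0],
    [136, 22, 2, 0, 3, 0],
    [154, 44, 15, 0, 3.4, 0],
    [172, 66, 27, 0, 3.7, 0],
    [189, 88, 40, 0, 4, 0],
    [207, 110, 53, 0, 4.5, 0],
    [207, 110, 53, 0, 4.5, 0],
    [207, 110, 53, 0, 4.5, 0]
  ]
}}

```text
t: 13.25
ee_pos: [474.1, -399.4, 199.4]
tcp_rot: [[0.025, -0.001, 1.0], [-1.0, 0.002, 0.025], [-0.002, -1.0, -0.001]]
force: [0.2, -0.1, 1.1]
finger_gap: 85.7
```

```bash
python3 - <<'E'
from h import *
p,d=eyes.grab_frame('side'); cv2.imwrite('pics/side5.png',p); crop(p,400,560,180,300,5,'pics/side5c.png')
rows([(473.5,-401,200,1,1),(473.5,-401,92,1,4)])
E
```

```text
now [ 474.1 -399.6  200.4] yaw 1.4 t 13.3 q [ 0.91  0.57 -0.35  1.74  0.24  0.88  0.47] F [-0.5  0.2  0.8] gap 85.5
[1.0, 0.0, -1.0, -0.0, 0.4, -0.0]
[1.0, 27.0, -1.0, -0.0, 0.4, -0.0]
[1.0, 54.0, -1.0, -0.0, 0.4, -0.0]
[1.0, 81.0, -1.0, -0.0, 0.4, -0.0]
[1.0, 108.0, -1.0, -0.0, 0.4, -0.0]
```

View pics/side5c.png

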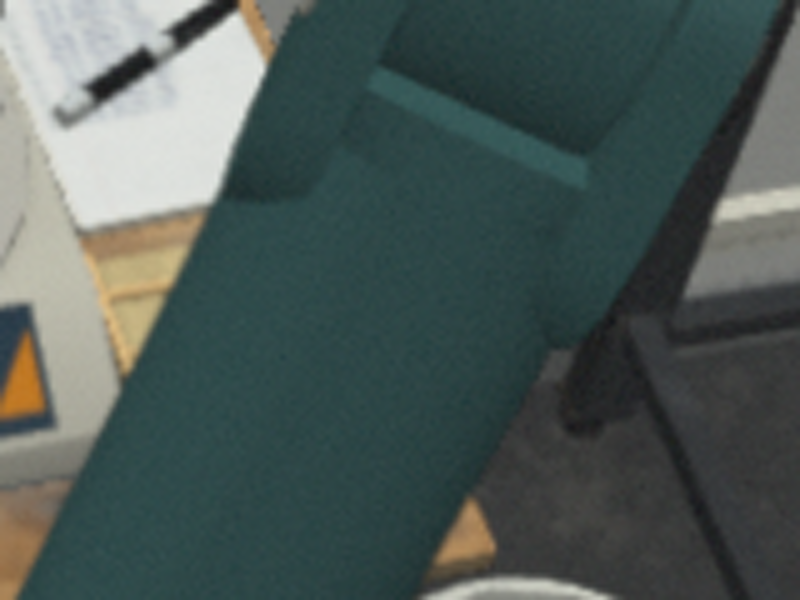

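The arm hides the tray in this view; the position agrees with the earlier measurement, so I lower and grip.

>>> {"op": "send_rows", "data": {
  "series": [
    [1, 27, -1, 0, 0, 0],
    [1, 54, -1, 0, 0, 0],
    [1, 81, -1, 0, 0, 0],
    [1, 97, -1, 0, 0, 0],
    [1, 108, -1, 0, 0, 0],
    [1, 108, -1, 0, 0, 0]
  ]
}}

```text
t: 13.9
ee_pos: [472.2, -401.7, 91.5]
tcp_rot: [[0.023, -0.001, 1.0], [-1.0, 0.001, 0.023], [-0.001, -1.0, -0.001]]
force: [0.7, -0.5, 0.9]
finger_gap: 85.1
```

>>> {"op": "send_rows", "data": {
  "series": [
    [0, 0, 0, 0, 0, 0],
    [0, 0, 0, 0, 0, 0],
    [0, 0, 0, 0, 0, 0],
    [0, 0, 0, 0, 0, 0],
    [0, 0, 0, 0, 0, 0],
    [0, 0, 0, 0, 0, 0],
    [0, 0, 0, 0, 0, 0]
  ],
  "claw": 1,
  "squeeze": 60
}}

```text
t: 14.6
ee_pos: [473.9, -402.9, 93.8]
tcp_rot: [[0.022, 0.003, 1.0], [-1.0, -0.002, 0.022], [0.002, -1.0, 0.003]]
force: [1.4, 0.1, 5.8]
finger_gap: 46.4
```

```bash
python3 - <<'E'
from h import *
rows([(474,-401,310,1,8)])
E
```

```text
now [ 473.9 -402.9   93.8] yaw 1.3 t 14.6 q [ 0.87  0.72 -0.3   1.78  0.31  0.69  0.42] F [1.4 0.1 5.8] gap 46.4
[-0.0, -27.0, 0.0, -0.2, 0.0, 0.1]
[-0.0, -54.0, 0.0, -0.2, 0.1, 0.1]
[-1.0, -81.0, 0.0, -0.2, 0.1, 0.1]
[-1.0, -108.0, 0.0, -0.2, 0.1, 0.1]
[-1.0, -135.0, 1.0, -0.2, 0.2, 0.1]
[-1.0, -162.0, 1.0, -0.2, 0.2, 0.1]
[-1.0, -189.0, 1.0, -0.2, 0.3, 0.1]
[-1.0, -216.0, 1.0, -0.2, 0.3, 0.1]
```

>>> {"op": "send_rows", "data": {
  "series": [
    [0, -10, 0, 0, 0, 0],
    [0, -27, 0, 0, 0, 0],
    [0, -54, 0, 0, 0, 0],
    [0, -81, 0, 0, 0, 0],
    [0, -108, 0, 0, 0, 0],
    [0, -140, 0, 0, 0, 0],
    [0, -175, 0, 0, 0, 0],
    [0, -216, 0, 0, 0, 0],
    [0, -216, 0, 0, 0, 0]
  ]
}}

```text
t: 15.5
ee_pos: [474.4, -403.4, 315.0]
tcp_rot: [[0.023, 0.009, 1.0], [-1.0, -0.008, 0.023], [0.008, -1.0, 0.009]]
force: [1.2, -0.9, -5.9]
finger_gap: 46.1
```

```bash
python3 - <<'E'
from h import *
p,d=eyes.grab_frame('top'); cv2.imwrite('pics/top6.png',p)
p,d=eyes.grab_frame('side'); cv2.imwrite('pics/side6.png',p)
rows([(400,-300,310,2,4),(400,-200,310,4,3),(425,80,310,6.8,8),(480,200,310,6.8,4)])
E
```

```text
now [ 471.9 -402.1  308.5] yaw 1.3 t 15.6 q [ 0.94  0.45 -0.39  1.66  0.19  1.07  0.52] F [-0.3  0.6 -8. ] gap 46.2
[-26.0, -0.0, -17.0, -0.0, -0.2, 0.0]
[-52.0, -1.0, -35.0, -0.0, -0.4, 0.0]
[-78.0, -1.0, -52.0, -0.0, -0.5, 0.0]
[-104.0, -2.0, -70.0, -0.0, -0.7, 0.0]
[-137.0, -2.0, -69.0, -0.0, -1.4, 0.0]
[-170.0, -2.0, -68.0, -0.0, -2.0, 0.0]
[-204.0, -2.0, -67.0, -0.0, -2.7, 0.0]
[-239.0, -2.0, -63.0, -0.0, -3.1, 0.0]
[-273.0, -2.0, -60.0, -0.0, -3.4, 0.0]
[-308.0, -2.0, -56.0, -0.0, -3.8, 0.0]
[-343.0, -2.0, -52.0, -0.0, -4.1, 0.0]
[-378.0, -2.0, -48.0, -0.0, -4.5, 0.0]
[-413.0, -2.0, -44.0, -0.0, -4.8, 0.0]
[-448.0, -2.0, -40.0, -0.0, -5.2, 0.0]
[-483.0, -2.0, -36.0, -0.0, -5.5, 0.0]
[-513.0, -2.0, -22.0, -0.0, -5.5, 0.0]
[-542.0, -2.0, -7.0, -0.0, -5.5, 0.0]
[-572.0, -2.0, 7.0, -0.0, -5.5, 0.0]
[-602.0, -2.0, 22.0, -0.0, -5.5, 0.0]
```

View pics/top6.png

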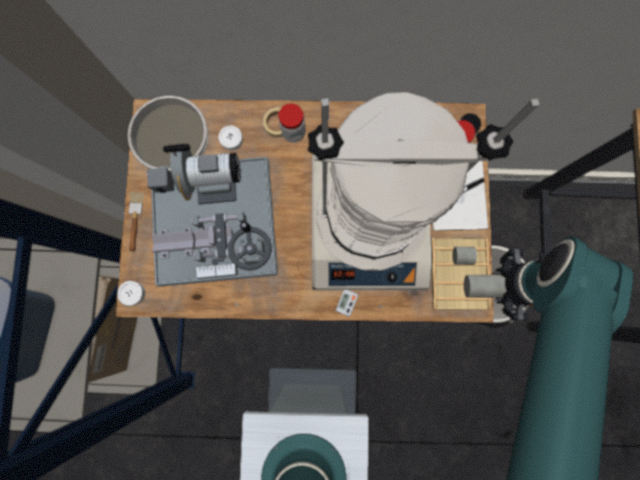

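View pics/side6.png

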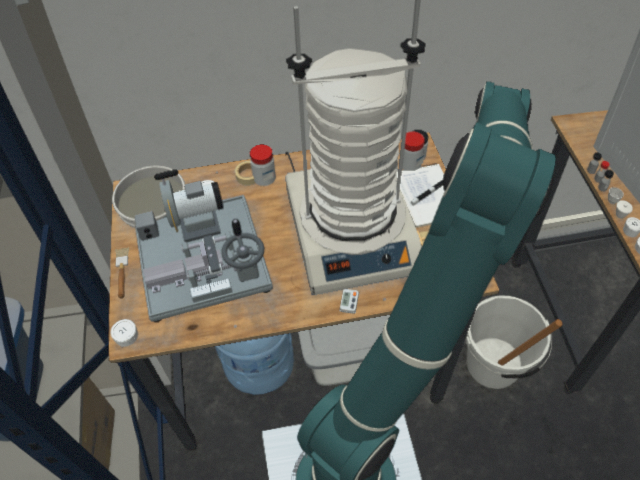

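>>> {"op": "send_rows", "data": {
  "series": [
    [-26, 0, -17, 0, 0, 0],
    [-52, -1, -35, 0, 0, 0],
    [-78, -1, -52, 0, -0.5, 0],
    [-104, -2, -70, 0, -0.7, 0],
    [-137, -2, -69, 0, -1.4, 0],
    [-170, -2, -68, 0, -2, 0],
    [-204, -2, -67, 0, -2.7, 0],
    [-239, -2, -63, 0, -3, 0],
    [-273, -2, -60, 0, -3.4, 0],
    [-308, -2, -56, 0, -3.8, 0],
    [-343, -2, -52, 0, -4, 0],
    [-378, -2, -48, 0, -4.5, 0],
    [-413, -2, -44, 0, -4.8, 0],
    [-448, -2, -40, 0, -5.2, 0],
    [-483, -2, -36, 0, -5.5, 0],
    [-513, -2, -22, 0, -5.5, 0],
    [-542, -2, -7, 0, -5.5, 0],
    [-572, -2, 7, 0, -5.5, 0],
    [-602, -2, 22, 0, -5.5, 0],
    [-602, -2, 22, 0, -5.5, 0]
  ]
}}

```text
t: 17.6
ee_pos: [480.4, 204.1, 308.1]
tcp_rot: [[0.124, -0.003, 0.992], [-0.992, 0.004, 0.124], [-0.004, -1.0, -0.002]]
force: [0.1, 0.1, -7.4]
finger_gap: 46.1
```

```bash
python3 - <<'E'
from h import *
p,d=eyes.grab_frame('top'); cv2.imwrite('pics/top7.png',p)
p,d=eyes.grab_frame('side'); cv2.imwrite('pics/side7.png',p)
# cradle axis refinement from clean images: edges of the cradle left part, z=68, top4 crop
f=lambda a:np.array(a,float)/8-.5+[169,216]
g=lambda a:np.array(a,float)/8-.5+[162,232]
print('top edges back/front',insaw(plane('top',f([(10,140),(170,122),(10,268),(190,253)]),68)).round(1))
print('side edges back/front',insaw(plane('side',g([(10,255),(160,222),(10,355),(180,318)]),68)).round(1))
rows([])
E
```

```text
top edges back/front [[ 22.1  60.2  68. ]
 [ 23.    9.1  68. ]
 [-18.9  62.1  68. ]
 [-19.6   5.   68. ]]
side edges back/front [[ 21.5  55.8  68. ]
 [ 19.2   7.1  68. ]
 [-16.8  61.4  68. ]
 [-19.6   7.1  68. ]]
now [479.5 200.  307.6] yaw 6.9 t 17.7 q [ 0.18  0.36 -0.78  1.87  0.29  1.03 -0.59] F [-0.6 -0.7 -7.5] gap 46.2
```

View pics/side7.png

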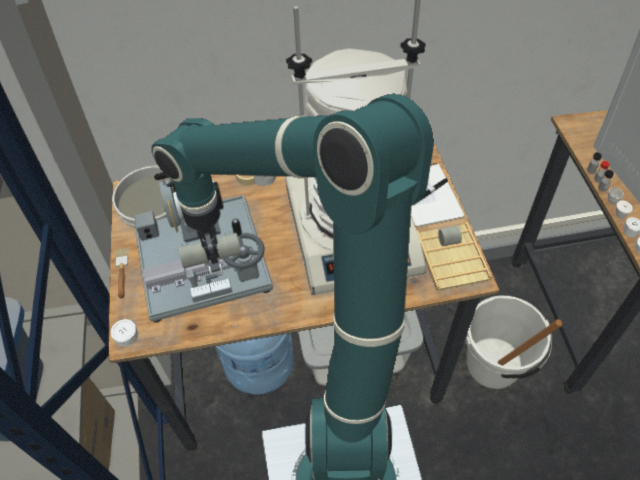

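View pics/top7.png

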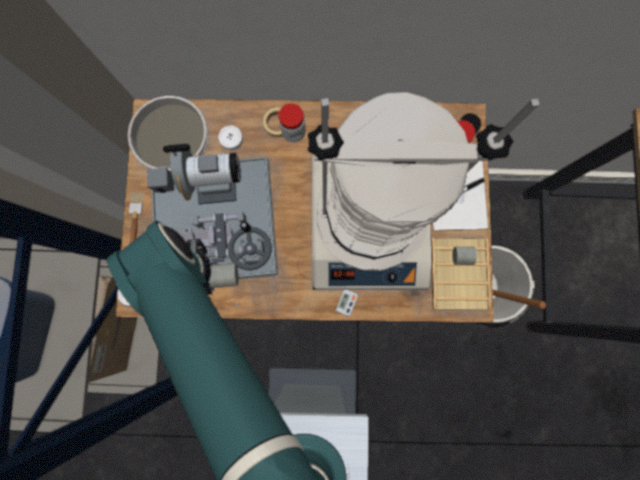

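```bash
python3 - <<'E'
from h import *
p=cv2.imread('pics/side7.png'); crop(p,160,280,200,290,6.6,'pics/side7c.png')
p=cv2.imread('pics/top7.png'); crop(p,180,280,230,305,7,'pics/top7c.png')
E
```

```text
(no output)
```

View pics/side7c.png

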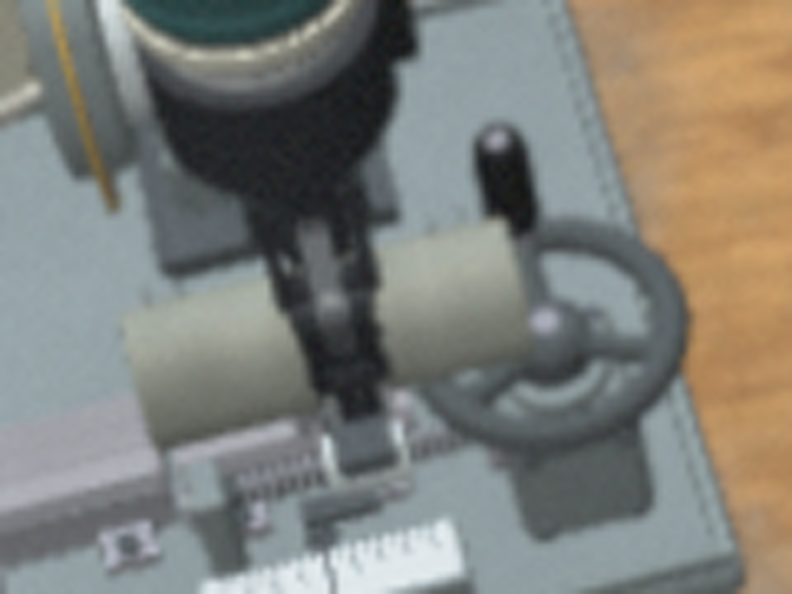

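View pics/top7c.png

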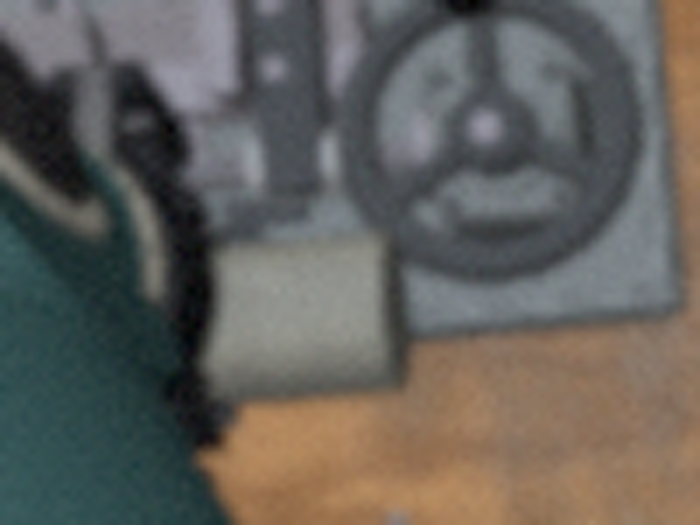

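```bash
python3 - <<'E'
from h import *
O2=np.array([586.1,292,0])
g=lambda a:np.array(a,float)/6.6-.5+[160,200]
q=insaw(plane('side',g([(145,382),(520,288)]),262),O=O2); print(q.round(1), 'len',np.linalg.norm(q[0]-q[1]))
t=insaw([[479.5,200,307]],O=O2); print('tcp in saw',t.round(1))
off=q[:,1].mean()-t[0,1]; print('core centre - tcp along y',off)
T=saw([[0,20-off,0]],O=O2)[0]; print('target tcp for core at y=20',T.round(1))
rows([(T[0],T[1],300,6.8,5),(T[0],T[1],165,6.8,6)])
E
```

```text
[[-127.4  -11.6  262. ]
 [-128.6 -137.4  262. ]] len 125.78228285231096
tcp in saw [[-116.7  -78.7  307. ]]
core centre - tcp along y 4.234920050113473
target tcp for core at y=20 [584.2 307.7   0. ]
now [479.5 200.  307.6] yaw 6.9 t 17.7 q [ 0.18  0.36 -0.78  1.87  0.29  1.03 -0.59] F [-0.6 -0.7 -7.5] gap 46.2
[-19.0, 1.0, 23.0, 0.3, 0.0, 0.0]
[-38.0, 3.0, 47.0, 0.3, 0.0, 0.0]
[-57.0, 4.0, 70.0, 0.3, 0.1, 0.0]
[-75.0, 6.0, 94.0, 0.3, 0.1, 0.0]
[-94.0, 7.0, 117.0, 0.3, 0.1, 0.0]
[-94.0, 29.0, 117.0, 0.3, 0.1, 0.0]
[-94.0, 52.0, 117.0, 0.3, 0.1, 0.0]
[-94.0, 74.0, 117.0, 0.3, 0.1, 0.0]
[-94.0, 97.0, 117.0, 0.3, 0.1, 0.0]
[-94.0, 119.0, 118.0, 0.3, 0.1, 0.0]
[-94.0, 142.0, 118.0, 0.3, 0.1, 0.0]
```

>>> {"op": "send_rows", "data": {
  "series": [
    [-19, 1, 23, 0, 0, 0],
    [-38, 3, 47, 0, 0, 0],
    [-57, 4, 70, 0, 0, 0],
    [-78, 6, 94, 0, 0, 0],
    [-99, 7, 117, 0, 0, 0],
    [-99, 29, 117, 0, 0, 0],
    [-99, 52, 117, 0, 0, 0],
    [-99, 74, 117, 0, 0, 0],
    [-99, 97, 117, 0, 0, 0],
    [-99, 119, 117, 0, 0, 0],
    [-99, 134, 117, 0, 0, 0],
    [-99, 142, 117, 0, 0, 0],
    [-99, 142, 117, 0, 0, 0]
  ]
}}

```text
t: 19.0
ee_pos: [584.8, 311.1, 166.4]
tcp_rot: [[0.118, -0.002, 0.993], [-0.993, -0.002, 0.118], [0.001, -1.0, -0.003]]
force: [0.0, -0.1, -7.0]
finger_gap: 46.0
```

```bash
python3 - <<'E'
from h import *
for n in('side','top'):
    p,d=eyes.grab_frame(n); cv2.imwrite(f'pics/{n}8.png',p)
    x0,y0=(140,200) if n=='side' else (140,200)
    crop(p,x0,x0+120,y0,y0+90,6.6,f'pics/{n}8c.png')
rows([(583.7,313,145,6.8,4)])
E
```

```text
now [585.7 312.3 168.5] yaw 6.8 t 19.1 q [-0.11  0.74 -0.63  1.63  0.51  0.94 -0.81] F [-0.6  0.4 -6.3] gap 45.9
[-0.0, 6.0, -0.0, -0.0, -0.0, -0.0]
[-0.0, 12.0, -1.0, -0.0, -0.0, -0.0]
[-1.0, 18.0, -1.0, -0.0, -0.0, -0.0]
[-1.0, 24.0, -2.0, -0.0, -0.0, -0.0]
```

View pics/side8c.png

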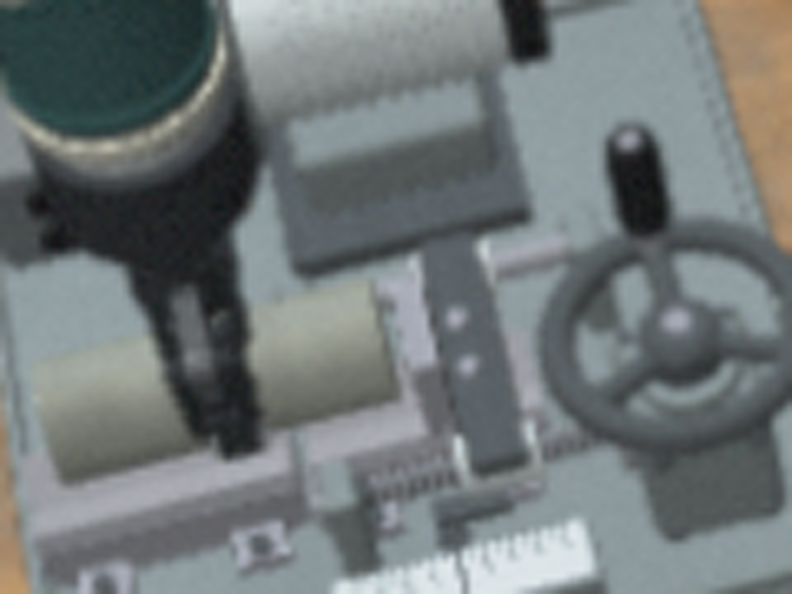

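View pics/top8c.png

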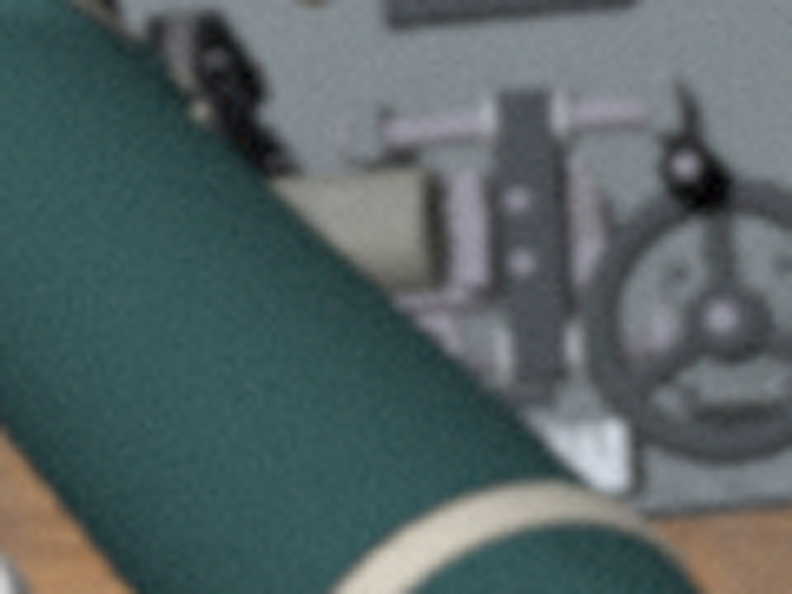

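>>> {"op": "send_rows", "data": {
  "series": [
    [0, 6, 0, 0, 0, 0],
    [0, 12, -1, 0, 0, 0],
    [0, 17, -1, 0, 0, 0],
    [0, 20, -1, 0, 0, 0],
    [0, 21, -1, 0, 0, 0],
    [0, 21, -1, 0, 0, 0]
  ]
}}

```text
t: 19.7
ee_pos: [584.3, 312.1, 146.6]
tcp_rot: [[0.118, -0.0, 0.993], [-0.993, -0.0, 0.118], [0.0, -1.0, -0.0]]
force: [-0.0, -0.9, -6.9]
finger_gap: 45.9
```

```bash
python3 - <<'E'
from h import *
rows([])
E
```

```text
now [584.3 312.1 146.6] yaw 6.8 t 19.7 q [-0.12  0.77 -0.61  1.64  0.53  0.91 -0.82] F [-0.  -0.9 -6.9] gap 45.9
```

>>> {"op": "send_rows", "data": {
  "series": [
    [0, 1, 0, 0, 0, 0],
    [0, 1, 0, 0, 0, 0],
    [0, 1, 0, 0, 0, 0]
  ]
}}

```text
t: 20.0
ee_pos: [584.4, 312.1, 146.0]
tcp_rot: [[0.118, 0.0, 0.993], [-0.993, 0.0, 0.118], [0.0, -1.0, 0.0]]
force: [0.3, 0.1, -6.2]
finger_gap: 46.1
```

>>> {"op": "send_rows", "data": {
  "series": [
    [0, 1, 0, 0, 0, 0],
    [0, 1, 0, 0, 0, 0],
    [0, 1, 0, 0, 0, 0]
  ]
}}

```text
t: 20.3
ee_pos: [584.5, 312.1, 145.4]
tcp_rot: [[0.118, 0.001, 0.993], [-0.993, 0.0, 0.118], [0.0, -1.0, 0.001]]
force: [-1.0, -2.2, -1.8]
finger_gap: 45.9
```

>>> {"op": "send_rows", "data": {
  "series": [
    [1, 0, 0, 0, 0, 0],
    [2, 0, 0, 0, 0, 0],
    [3, 0, 0, 0, 0, 0],
    [3, 0, 0, 0, 0, 0],
    [3, 0, 0, 0, 0, 0]
  ]
}}

```text
t: 20.8
ee_pos: [584.3, 310.0, 145.1]
tcp_rot: [[0.119, -0.0, 0.993], [-0.993, 0.001, 0.119], [-0.001, -1.0, -0.0]]
force: [-2.8, 3.5, -1.0]
finger_gap: 46.0
```

```bash
python3 - <<'E'
from h import *
for n in('top','side'):
    p,d=eyes.grab_frame(n); cv2.imwrite(f'pics/{n}9.png',p)
    crop(p,140,260,200,290,6.6,f'pics/{n}9c.png')
rows([])
E
```

```text
now [584.2 310.  145.1] yaw 6.8 t 20.9 q [-0.12  0.77 -0.61  1.64  0.53  0.9  -0.82] F [-3.2  3.8 -1.6] gap 46.0
```

View pics/top9c.png

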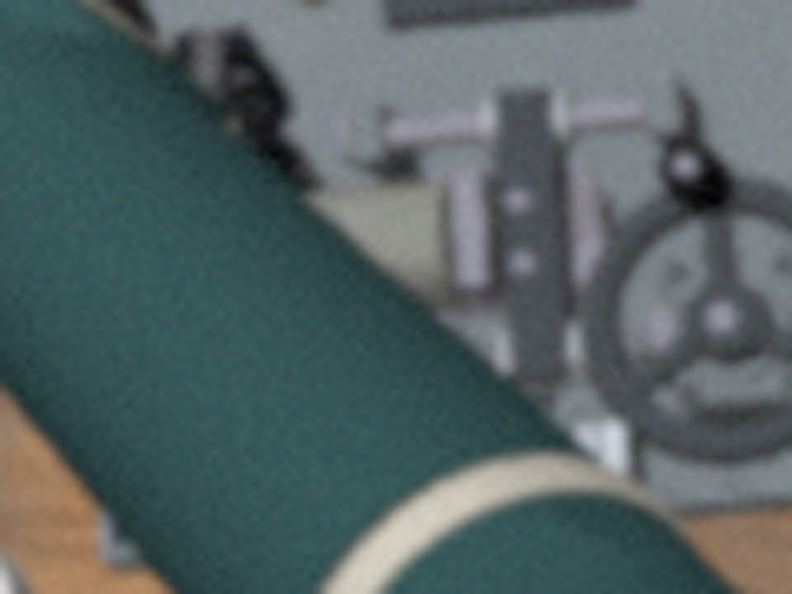

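View pics/side9c.png

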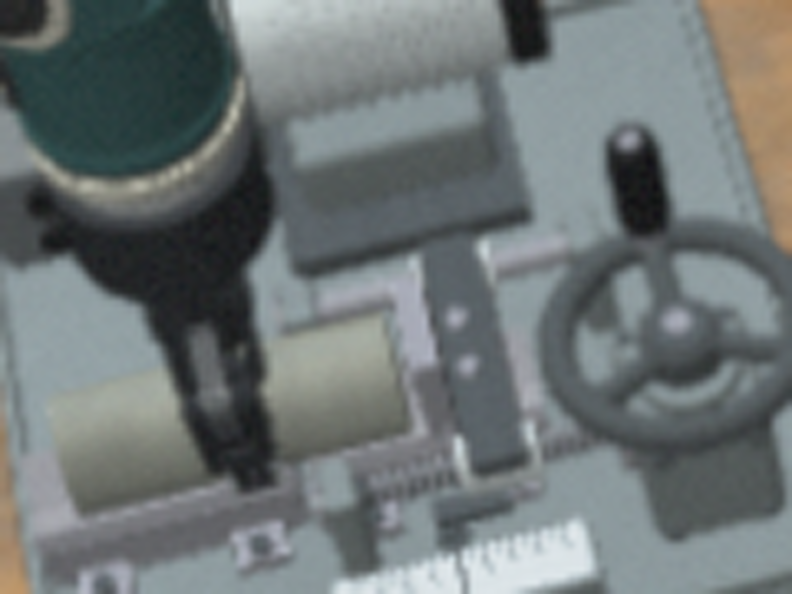

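>>> {"op": "send_rows", "data": {
  "series": [
    [1, 0, 0, 0, 0, 0],
    [1, 0, 0, 0, 0, 0],
    [1, 0, 0, 0, 0, 0]
  ]
}}

```text
t: 21.2
ee_pos: [584.3, 308.8, 145.0]
tcp_rot: [[0.119, -0.001, 0.993], [-0.993, 0.001, 0.119], [-0.001, -1.0, -0.0]]
force: [-3.3, 3.3, -1.5]
finger_gap: 46.5
```

>>> {"op": "send_rows", "data": {
  "series": [
    [1, 0, 0, 0, 0, 0],
    [1, 0, 0, 0, 0, 0],
    [1, 0, 0, 0, 0, 0]
  ]
}}

```text
t: 21.5
ee_pos: [584.4, 307.8, 145.0]
tcp_rot: [[0.119, -0.001, 0.993], [-0.993, 0.001, 0.119], [-0.001, -1.0, -0.0]]
force: [-3.9, 3.5, -0.9]
finger_gap: 45.9
```

Still sliding under friction alone (about 3.5 N); continue in 1 mm steps.

>>> {"op": "send_rows", "data": {
  "series": [
    [1, 0, 0, 0, 0, 0],
    [1, 0, 0, 0, 0, 0],
    [1, 0, 0, 0, 0, 0]
  ]
}}

```text
t: 21.8
ee_pos: [584.5, 306.8, 145.0]
tcp_rot: [[0.119, -0.001, 0.993], [-0.993, 0.001, 0.119], [-0.001, -1.0, -0.001]]
force: [-3.3, 3.7, -0.9]
finger_gap: 46.3
```

>>> {"op": "send_rows", "data": {
  "series": [
    [1, 0, 0, 0, 0, 0],
    [1, 0, 0, 0, 0, 0],
    [1, 0, 0, 0, 0, 0]
  ]
}}

```text
t: 22.1
ee_pos: [584.6, 305.8, 145.0]
tcp_rot: [[0.119, -0.001, 0.993], [-0.993, 0.001, 0.119], [-0.001, -1.0, -0.001]]
force: [-3.4, 3.5, -1.2]
finger_gap: 46.3
```

>>> {"op": "send_rows", "data": {
  "series": [
    [1, 0, 0, 0, 0, 0],
    [1, 0, 0, 0, 0, 0],
    [1, 0, 0, 0, 0, 0]
  ]
}}

```text
t: 22.4
ee_pos: [584.7, 305.1, 145.0]
tcp_rot: [[0.119, -0.001, 0.993], [-0.993, 0.001, 0.119], [-0.001, -1.0, -0.0]]
force: [-3.6, 3.6, -1.4]
finger_gap: 46.3
```

>>> {"op": "send_rows", "data": {
  "series": [
    [1, 0, 0, 0, 0, 0],
    [1, 0, 0, 0, 0, 0],
    [1, 0, 0, 0, 0, 0]
  ]
}}

```text
t: 22.7
ee_pos: [584.7, 305.0, 145.0]
tcp_rot: [[0.12, -0.0, 0.993], [-0.993, 0.003, 0.12], [-0.003, -1.0, 0.0]]
force: [-3.6, 6.8, -2.5]
finger_gap: 46.5
```

>>> {"op": "send_rows", "data": {
  "series": [
    [0, 0, 0, 0, 0, 0],
    [0, 0, 0, 0, 0, 0],
    [0, 0, 0, 0, 0, 0],
    [0, 0, 0, 0, 0, 0],
    [0, 0, 0, 0, 0, 0],
    [0, 0, 0, 0, 0, 0]
  ],
  "claw": -1
}}

```text
t: 23.3
ee_pos: [585.6, 302.9, 144.9]
tcp_rot: [[0.118, 0.0, 0.993], [-0.993, -0.0, 0.118], [0.0, -1.0, 0.0]]
force: [-0.1, 0.1, -0.8]
finger_gap: 85.2
```

>>> {"op": "send_rows", "data": {
  "series": [
    [0, -10, 0, 0, 0, 0],
    [0, -30, 0, 0, 0, 0],
    [0, -60, 0, 0, 0, 0],
    [0, -95, 0, 0, 0, 0],
    [0, -130, 0, 0, 0, 0],
    [0, -165, 0, 0, 0, 0],
    [0, -165, 0, 0, 0, 0]
  ]
}}

```text
t: 24.0
ee_pos: [586.8, 304.9, 316.6]
tcp_rot: [[0.118, 0.009, 0.993], [-0.993, 0.005, 0.118], [-0.004, -1.0, 0.01]]
force: [-0.1, 1.0, 1.1]
finger_gap: 85.5
```

```bash
python3 - <<'E'
from h import *
rows([(430,100,310,6.8,6),(400,-100,310,6.8,5)])
E
```

```text
now [586.8 304.9 316.6] yaw 6.8 t 24.0 q [-0.05  0.58 -0.71  1.53  0.4   1.17 -0.71] F [-0.1  1.   1.1] gap 85.5
[31.0, 1.0, -30.0, -0.5, 0.0, -0.2]
[62.0, 1.0, -60.0, -0.5, 0.0, -0.2]
[92.0, 2.0, -90.0, -0.5, -0.0, -0.2]
[123.0, 3.0, -120.0, -0.5, -0.0, -0.2]
[154.0, 4.0, -150.0, -0.5, -0.0, -0.2]
[185.0, 4.0, -180.0, -0.5, -0.0, -0.2]
[224.0, 4.0, -191.0, -0.5, -0.0, -0.2]
[263.0, 4.0, -201.0, -0.5, -0.0, -0.2]
[302.0, 3.0, -212.0, -0.5, -0.0, -0.2]
[341.0, 3.0, -223.0, -0.5, -0.0, -0.2]
[380.0, 3.0, -233.0, -0.5, -0.0, -0.2]
```

>>> {"op": "send_rows", "data": {
  "series": [
    [31, 0, -30, 0, 0, 0],
    [62, 0, -60, 0, 0, 0],
    [92, 0, -90, 0, 0, 0],
    [123, 0, -120, 0, 0, 0],
    [154, 0, -150, 0, 0, 0],
    [185, 0, -180, 0, 0, 0],
    [224, 0, -191, 0, 0, 0],
    [263, 0, -201, 0, 0, 0],
    [302, 0, -212, 0, 0, 0],
    [341, 0, -223, 0, 0, 0],
    [380, 0, -233, 0, 0, 0],
    [380, 0, -233, 0, 0, 0]
  ]
}}

```text
t: 25.2
ee_pos: [397.9, -106.4, 309.9]
tcp_rot: [[0.11, -0.0, 0.994], [-0.994, -0.002, 0.11], [0.002, -1.0, -0.001]]
force: [0.7, 0.1, 0.4]
finger_gap: 85.4
```

```bash
python3 - <<'E'
from h import *
for n in('top','side'):
    p,d=eyes.grab_frame(n); cv2.imwrite(f'pics/{n}10.png',p)
    crop(p,140,260,200,290,6.6,f'pics/{n}10c.png')
rows([])
E
```

```text
now [ 398.7 -102.   310. ] yaw 6.7 t 25.3 q [ 0.81  0.1  -0.66  2.11  0.08  0.95  0.22] F [0.6 0.7 0.5] gap 85.9
```

View pics/top10c.png

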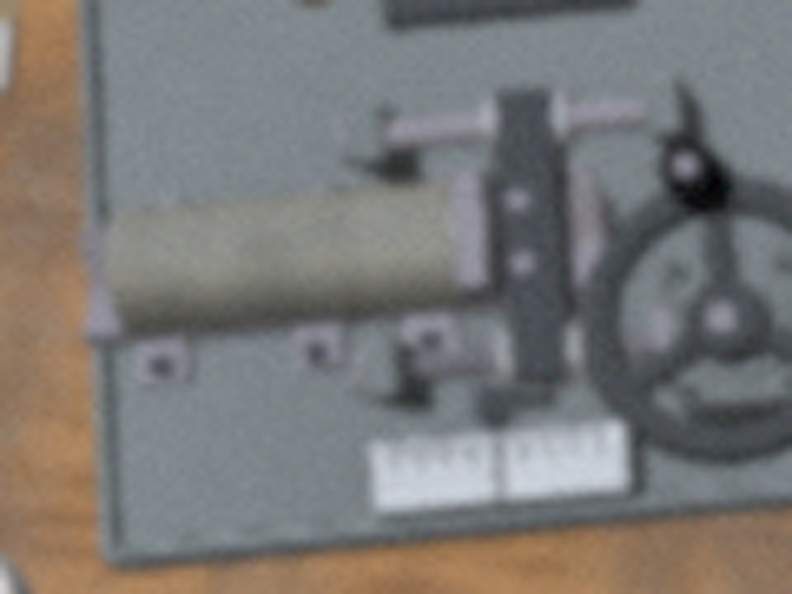

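View pics/side10c.png

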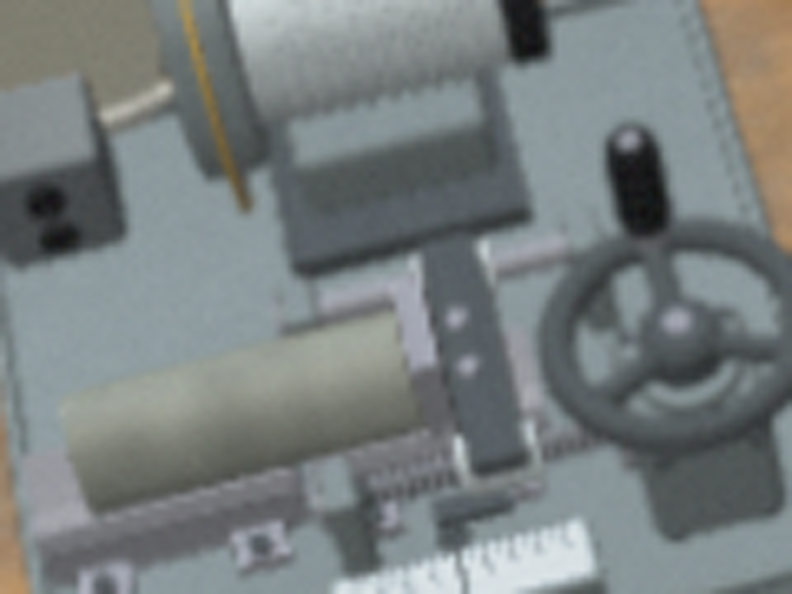

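View pics/top10.png

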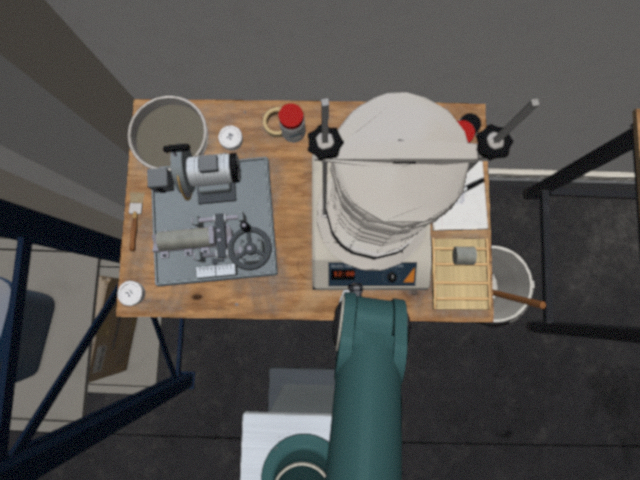

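```bash
python3 - <<'E'
from h import *
O2=np.array([586.1,292,0])
for f in('top8','top9','top10'):
    im=cv2.imread(f'pics/{f}.png').astype(np.float32).mean(2)
    acc=[]
    ys=np.arange(-60,-35,1.0)
    for x in np.arange(2,15,1.):
        q=proj('top',saw([[x,y,110] for y in ys],O=O2)).astype(np.float32)
        acc.append(cv2.remap(im,q[:,0].reshape(1,-1),q[:,1].reshape(1,-1),cv2.INTER_CUBIC)[0])
    print(f,np.mean(acc,0).round(0).astype(int).tolist())
# ends of the core in the side view
g=lambda a:np.array(a,float)/6.6-.5+[140,200]
print(insaw(plane('side',g([(80,455),(402,365)]),98),O=O2).round(1))
E
```

```text
top8 [129, 140, 148, 151, 155, 155, 154, 153, 148, 142, 136, 122, 108, 92, 77, 67, 57, 52, 54, 61, 73, 89, 102, 117, 128]
top9 [130, 142, 148, 152, 156, 157, 156, 154, 148, 140, 132, 120, 109, 104, 106, 113, 123, 131, 139, 143, 144, 144, 144, 144, 145]
top10 [125, 137, 144, 148, 151, 151, 151, 151, 150, 148, 147, 144, 143, 141, 140, 139, 139, 140, 141, 141, 140, 140, 140, 140, 141]
[[ -9.7  79.5  98. ]
 [ -6.7 -45.3  98. ]]
```

```bash
python3 - <<'E'
from plant import ticket
print(ticket.sign_off())
E
```

```text
the job is handed in; nothing more can be done
None
```

I set the length stop to 50 mm, laid the long core in the V cradle with its end against the stop, and handed the job in at about 25 s of the 72 s allowed. No verdict was reported.

**Stop setting:** I gripped the crank and turned it about 2.28 turns clockwise, ending with the grip on the saw's +x side of the wheel's axis. In the side and top pictures the pointer stands on the full-width 50 mm line. At first I could not tell 12.8 mm from 22.8 mm of offset, because single readings of the pointer gave about 18–20 mm. The height of the stop's face settled it at 22.8 mm, and the last pictures agree.

**Core:** I carried it round the robot's side of the sieve shaker, lowered it into the cradle and slid it along until it met the stop. The push force rose from about 3.5 N of sliding friction to 6.8 N at contact. After I released it, the brightness profile across the joint showed no gap; a gap of about 5 mm, measured during the slide, had shown clearly.

**Other checks:**
- The short piece is still in the tray.
- The arm stands clear of everything, and every force reading I took stayed below 10 N.
- Measured core length came out at 125 mm instead of 130 mm in two side-view checks. I put this down to reading the rounded edges by eye; the left end landed where expected, 79.5 mm against 80 mm.

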